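# Seat a biscuit depositor's nozzle plate and tighten its wing nuts crosswise

## Robot

A 6-joint arm with a two-finger parallel gripper is mounted at the origin on the work surface. World frame = base frame: x ahead of the robot, y to its left, z up, the work surface at z = 0. Lengths are in mm, angles in rad, forces in N, time in s.
With the tool pointing down it reaches from about 350 to 975 mm from the base axis. Payload 7.1 kg.
Tool frame: the origin (TCP) lies at the very end of the fingers, on their centre line; the grasp point (between the pads) lies 19 mm behind it; y points along the fingers, x is the direction in which the jaws open and shut, and the axes are right-handed (so a half turn about y gives the same grasp; the last joint's range is limited). The gripper opens to 88 mm and grips with 3 to 60 N. Pads are 20 mm wide; open, the fingers measure 115 mm over their backs; the gripper's body (75 mm by 178 mm) begins 61 mm behind the grasp point.
Start: joints at [1.252, 0.423, 1.63, -0, 1.089, -0.019], TCP at [184.549, 597.115, 222.675] pointing down, gripper open.
Joint ranges: [-3, 3], [-0.9, 2.11], [0.09, 2.58], [-1.31, 4.45], [0.11, 2.69], [-2.54, 2.54]. Speed limits (rad/s): [2.39, 2.39, 3.01, 3.14, 3.14, 3.14].

## Interface

Orientations are given as a rotation vector (axis times angle).
In Python, from workcell import ctrl gives the robot as it stands. The module is installed in compiled form; this text tells all that it offers.
- The arm moves only by the tool carry_out, never from a script. Its arguments are lists of equal length, an entry for each row: "delta_pos": the shift along the tool's x, y, z in cm, a list of three; "rotation": the turn, a rotation vector about the tool's x, y, z in rad, a list of three. In form: {"delta_pos": [[dx, dy, dz], ...], "rotation": [[wx, wy, wz], ...]}. A call has 1 to 12 rows; each row is the pose to reach, as a shift and turn from the pose commanded when the call began, along the tool's axes at that moment; what a row does not reach only later rows make up. A row lasts 1/12 s, in which the tool goes at most 41.7 mm and 7.16 degrees, less where a joint would pass 70% of its speed; a pose out of reach is approached as far as the arm can. A call with a gripper value outside its range is refused whole. "hand" is the closure in counts, from 0 (fully open) to 255 (shut), set as the call begins (left out, the last holds). The fingers move at their own pace and stop on an object; the grip force is fixed at half the most. Time passes only in rows, so rows that repeat a pose let the fingers close. It gives the time, the measured TCP pose, the force and the opening at its end, in the units of the state.
- ctrl.get_obs(): the state, without advancing time (a new reading comes with each control period).
- ctrl.get_image(name): name is "scene" or "top" or "wrist"; returns the picture (420x560x3 uint8, red, green, blue); there is no depth.
- ctrl.camera_info(name): a dict with "fov_y" (degrees; the focal length in pixels is half the picture's height over the tangent of half this angle, whatever the lens; pixels are square), "cx", "cy" (the principal point, pixels), "R" (3x3) and "t" (3): a world point X has camera coordinates R X + t; the wrist camera has in their place "T_tool_cam" (4x4, takes a point from camera to tool coordinates, whose origin is the TCP and whose axes are the tool frame's). Camera axes: x right, y down, z forward; pixel columns grow to the right and rows downward; lengths in mm; the calibration is good to about 2 mm. A picture is of the moment at which its call begins: read the wrist's pose just before it. camera_info takes no time and is no camera call.
- ctrl.close_job(): hands the job in, once; it reports no verdict.
The state is a dict: "t": time; "qpos": joint angles; "qvel": joint speeds; "joint_torque": joint torques, N m; "ee_pos": TCP position; "orientation": TCP orientation; "ft_force": force on the tool from outside, world axes, zero at the start; "moment": the same for the moment, N m; "width": finger opening in mm.
Only numpy, scipy, OpenCV 4.12 (cv2) and the standard library are available. Lean on these libraries where they do the work, as an engineer would, in place of code of your own. Each camera call takes 0.05 s, during which the arm holds its last target.

## Task

The biscuit depositor's nozzle plate is sitting high on the upturned head: before touching the nuts, push it gently along its slots towards the robot's side until you feel it drop into its grooves, without squeezing the soft brass nozzles or forcing it. Then give each of the four wing nuts half a turn clockwise, one at a time up to its stop and in cross order (any nut first, next the one diagonally opposite, then the other two), so that the plate is pulled down level and fully home. Let go, and do not disturb anything else on the table.

Things in the scene. Friction and masses are not known exactly. Their poses are not given: they have to be found in the camera images.
- head: Fixed: biscuit depositor head, aluminium, standing nose up. Origin on the table under its middle; x from the near to the far edge, y left, z up. Flange face 224 (x) x 190 mm, 86 mm high, with two grooves along y, 17 wide, 5 deep, at x = -82 and +82 mm; four upright 11 mm studs at x = +-62, y = +-65; an orange sprung gasket stands 2 mm proud between the grooves.
- head_seat (a point): where the centre of the nozzle plate (plate_mid) lies when it is fully home: middle of the head's face, 4 mm above it; axes as the head's.
- plate: Loose: nozzle plate, steel look, 200 (x) x 170 x 8 mm, about 0.75 kg, axes as the head's; origin at the centre of its flat underside. The studs pass through four slots 40 long (x), 14 wide. Two ribs under it (14 wide, 90 long in y, 4.5 tall, at x = -82 and +82) fit the grooves with 1.5 mm to spare each side.
- plate_mid (a point): centre of the plate's thickness. At the start it is 4.5 mm above home (ribs riding on the face) and 7 to 12 mm towards the head's +x. Slid back (3 to 6.5 N), it drops 2.5 mm by its own weight when the ribs meet the grooves, onto the gasket, 2 mm above home; pushed on, it stops hard at the groove walls. A pinch would hold it up and dent it: push, under 25 N.
- nozzle_mid (a point): axis of the middle of three upright brass nozzles on the plate (x = 0, y = -42, 0, +42 mm; 36 tall, 34 diameter at the foot, 25 at the tip); point 16 mm above the plate's top, diameter there about 32 mm.
- nut_nl_grip (a point): near left (head x -62, y +65) wing nut: blue blade 56 long x 11 thick x 28 mm tall with rounded lobes, on a steel 25 mm hub and 32 mm washer. Point on the nut's axis in the blade, 10 mm below its top, 19 above the hub's top; x along the blade, y through its thickness. Turns and sinks with the nut: 130.5 mm above the table at 0 rad, 125 mm tight.
- nut_nl (a joint): angle of this nut, rad: clockwise from above (tightening) is positive. -0.2 to 0.2 (loose) at the start, 3.14 at its metal stop. Fast thread: sinks 11 mm a turn, so 5.5 mm to the stop. Turning takes under 0.1 N m; it stays where it is left.
- nut_nr_grip (a point): near right (x -62, y -65) wing nut: blue blade 56 long x 11 thick x 28 mm tall with rounded lobes, on a steel 25 mm hub and 32 mm washer. Point on the nut's axis in the blade, 10 mm below its top, 19 above the hub's top; x along the blade, y through its thickness. Turns and sinks with the nut: 130.5 mm above the table at 0 rad, 125 mm tight.
- nut_nr (a joint): angle of this nut, rad: clockwise from above (tightening) is positive. -0.2 to 0.2 (loose) at the start, 3.14 at its metal stop. Fast thread: sinks 11 mm a turn, so 5.5 mm to the stop. Turning takes under 0.1 N m; it stays where it is left.
- nut_fl_grip (a point): far left (x +62, y +65) wing nut: blue blade 56 long x 11 thick x 28 mm tall with rounded lobes, on a steel 25 mm hub and 32 mm washer. Point on the nut's axis in the blade, 10 mm below its top, 19 above the hub's top; x along the blade, y through its thickness. Turns and sinks with the nut: 130.5 mm above the table at 0 rad, 125 mm tight.
- nut_fl (a joint): angle of this nut, rad: clockwise from above (tightening) is positive. -0.2 to 0.2 (loose) at the start, 3.14 at its metal stop. Fast thread: sinks 11 mm a turn, so 5.5 mm to the stop. Turning takes under 0.1 N m; it stays where it is left.
- nut_fr_grip (a point): far right (x +62, y -65) wing nut: blue blade 56 long x 11 thick x 28 mm tall with rounded lobes, on a steel 25 mm hub and 32 mm washer. Point on the nut's axis in the blade, 10 mm below its top, 19 above the hub's top; x along the blade, y through its thickness. Turns and sinks with the nut: 130.5 mm above the table at 0 rad, 125 mm tight.
- nut_fr (a joint): angle of this nut, rad: clockwise from above (tightening) is positive. -0.2 to 0.2 (loose) at the start, 3.14 at its metal stop. Fast thread: sinks 11 mm a turn, so 5.5 mm to the stop. Turning takes under 0.1 N m; it stays where it is left.
- grease_jar: bystander (mm): white jar with green cap, 52 diameter x 55 tall
- spare_nozzle: bystander (mm): spare brass nozzle, 34 diameter x 42 tall
- brush: bystander (mm): cleaning brush, 170 long, lying
- wrench: bystander (mm): steel spanner, 150 long, lying
- tape: bystander (mm): clear roll of tape, 90 diameter x 20
- pen: bystander (mm): orange pen, 120 long, lying
- cookie: bystander (mm): loose biscuit, 72 diameter x 12

How it is judged:
By the outcome, as a careful person would: the job done as asked, in the order asked, and still so for the second after the job is handed in, with the robot touching nothing.
It also fails if it takes over 72 s, if anything falls off the work surface, if the arm or the gripper's body presses on something with over 40 N, if the wrist force passes 120 N, or if a joint passes its speed limit or range.

## Working session

There is one attempt and no reset: what is moved stays moved. The work goes in short steps, Python scripts to look and compute and a tool call to move; the robot and the scene stay as the last step left them, time stands still between calls to the robot, and variables do not carry over. Pictures are saved under pics/ and viewed, and the job is handed in when it is done.

Besides the shell and the picture viewer there is one more tool, called as name(argument=value, ...), one argument or row to a line, values as JSON. carry_out: Moves the arm, as the interface text tells. Its arguments: {"type":"object","properties":{"delta_pos":{"type":"array","items":{"type":"array","items":{"type":"number"}}},"rotation":{"type":"array","items":{"type":"array","items":{"type":"number"}}},"hand":{"type":"number"}},"required":["delta_pos","rotation"]}

```bash
mkdir -p pics; python3 - <<'E'
from workcell import ctrl
import cv2,numpy as np
o=ctrl.get_obs();print({k:np.round(v,3) for k,v in o.items()})
for n in ["scene","top","wrist"]:
    print(n,ctrl.camera_info(n))
    if n!="wrist": cv2.imwrite(f"pics/{n}0.png",ctrl.get_image(n)[:,:,::-1])
E
```

```text
{'t': np.float64(0.0), 'qpos': array([ 1.252,  0.424,  1.631,  0.   ,  1.089, -0.019]), 'qvel': array([ 0.   ,  0.001,  0.001,  0.   , -0.002, -0.001]), 'joint_torque': array([ 1.0000e-03, -5.4464e+01, -2.7366e+01,  6.4000e-02,  2.3000e-02,
       -0.0000e+00]), 'ee_pos': array([184.372, 596.608, 221.924]), 'orientation': array([-1.337, -0.985,  0.987]), 'ft_force': array([0.032, 0.003, 0.073]), 'moment': array([0.049, 0.029, 0.061]), 'width': np.float64(88.004)}
scene {'fov_y': 51.180246700566315, 'cx': 271.4081203042873, 'cy': 202.51237206671172, 'R': array([[-0.60781744,  0.79373812, -0.02318956],
       [ 0.51102673,  0.36864074, -0.77650222],
       [-0.60779079, -0.48382207, -0.62968766]]), 't': array([ 313.85894142, -230.67387945, 1235.05647819])}
top {'fov_y': 53.59057487450942, 'cx': 278.9174430305632, 'cy': 207.2354085168793, 'R': array([[-0.00559225, -0.99998216,  0.00209731],
       [-0.98720202,  0.00518649, -0.15939029],
       [ 0.15937657, -0.00296182, -0.98721342]]), 't': array([ 36.91382821, 568.88553877, 996.96426692])}
wrist {'fov_y': 60.507863611112995, 'cx': 272.9846297065392, 'cy': 208.97571639983386, 'T_tool_cam': array([[ 9.99999669e-01, -3.62235239e-04, -7.29042434e-04,
         6.92385081e-01],
       [ 6.15512173e-04, -2.49675438e-01,  9.68329384e-01,
        -1.61275535e+02],
       [-5.32787015e-04, -9.68329512e-01, -2.49675132e-01,
         6.79849323e+01],
       [ 0.00000000e+00,  0.00000000e+00,  0.00000000e+00,
         1.00000000e+00]])}
```

View pics/scene0.png

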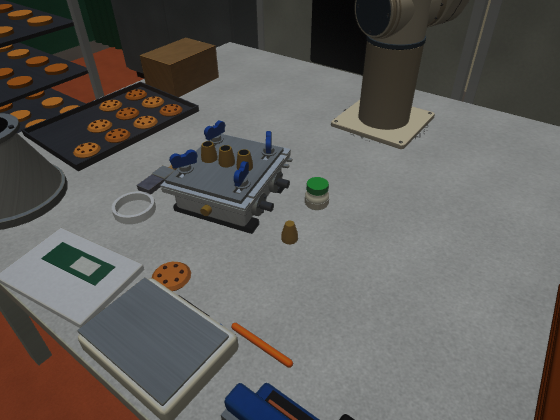

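View pics/top0.png

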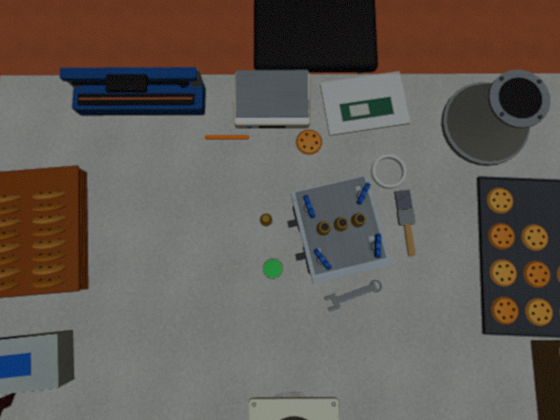

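```bash
cat > h.py <<'E'
from workcell import ctrl
import cv2,numpy as np
from scipy.spatial.transform import Rotation as Ro
def cam(n):
    c=ctrl.camera_info(n);f=210/np.tan(np.radians(c['fov_y']/2));return c,f
def pix2w(n,u,v,z,pose=None):
    c,f=cam(n)
    d=np.array([(u-c['cx'])/f,(v-c['cy'])/f,1.])
    if n=='wrist':
        p,rv=pose;R=Ro.from_rotvec(rv).as_matrix();T=np.array(c['T_tool_cam'])
        C=R@T[:3,3]+p;D=R@T[:3,:3]@d
    else:
        R=np.array(c['R']);C=-R.T@c['t'];D=R.T@d
    return C+D*(z-C[2])/D[2]
def w2pix(n,X,pose=None):
    c,f=cam(n);X=np.atleast_2d(X)
    if n=='wrist':
        p,rv=pose;R=Ro.from_rotvec(rv).as_matrix();T=np.array(c['T_tool_cam'])
        x=(X-p)@R; x=(x-T[:3,3])@T[:3,:3]
    else: x=X@np.array(c['R']).T+c['t']
    return np.c_[f*x[:,0]/x[:,2]+c['cx'],f*x[:,1]/x[:,2]+c['cy']]
E
python3 - <<'E'
import cv2
a=cv2.imread('pics/top0.png')[165:315,250:430]
cv2.imwrite('pics/topc.png',cv2.resize(a,None,fx=4,fy=4,interpolation=cv2.INTER_CUBIC))
E
```

```text
(no output)
```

View pics/topc.png

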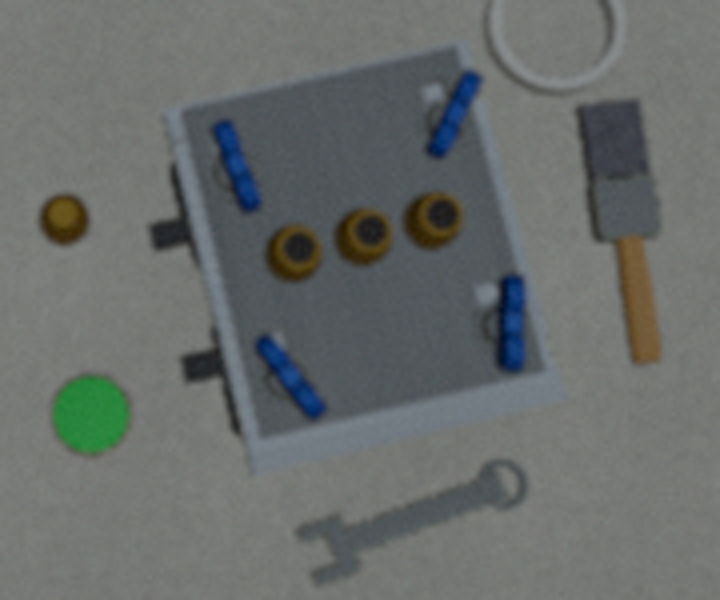

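```bash
python3 - <<'E'
from h import *
P={'fl':[(225,125),(252,205)],'fr':[(472,78),(437,152)],'nr':[(513,280),(512,364)],'nl':[(265,342),(317,412)]}
C={}
for k,v in P.items():
    w=[pix2w('top',250+a/4,165+b/4,138)[:2] for a,b in v]
    C[k]=(w[0]+w[1])/2;d=w[0]-w[1];print(k,C[k].round(1),np.degrees(np.arctan2(d[1],d[0])).round(1),np.hypot(*d).round())
c=sum(C.values())/4;ex=(C['fl']+C['fr']-C['nl']-C['nr'])/4;ey=(C['fl']+C['nl']-C['fr']-C['nr'])/4
print(c,np.hypot(*ex),np.hypot(*ey),np.degrees(np.arctan2(ex[1],ex[0])),np.degrees(np.arctan2(-ey[0],ey[1])))
for a,b in [(299,246),(372,232),(442,214)]: print(pix2w('top',250+a/4,165+b/4,86+12.5+36))
E
```

```text
fl [556.2 -36. ] 17.5 49.0
fr [ 584.6 -160.5] -26.8 48.0
nr [ 465.9 -188.6] -3.2 47.0
nl [435.8 -63.3] 35.9 48.0
[ 510.6064648  -112.09868166] 61.33806635564705 64.15707040316802 13.03880360713967 13.168343040793985
[509.79810515 -69.88821207 134.5       ]
[ 517.58913463 -111.64692609  134.5       ]
[ 527.71160893 -151.89996465  134.5       ]
```

```bash
cat >> h.py <<'E'
HC=np.array([510.6,-112.1]);HY=np.radians(13.1)
def head(x,y): 
    c,s=np.cos(HY),np.sin(HY); return HC+[c*x-s*y,s*x+c*y]
def yaw():
    R=Ro.from_rotvec(ctrl.get_obs()['orientation']).as_matrix();return R
def plan(p,yawx,cmd=None):
    """delta for carry_out to world TCP p with tool down, tool x at yaw yawx(rad)"""
    o=ctrl.get_obs() if cmd is None else cmd
    R=Ro.from_rotvec(o['orientation']).as_matrix()
    x=np.array([np.cos(yawx),np.sin(yawx),0]);y=np.array([0,0,-1.]);z=np.cross(x,y)
    Rt=np.c_[x,y,z]
    return (R.T@(np.array(p)-o['ee_pos'])/10).round(2),Ro.from_matrix(R.T@Rt).as_rotvec().round(3)
def st():
    o=ctrl.get_obs();R=Ro.from_rotvec(o['orientation']).as_matrix()
    print('t',round(o['t'],2),'p',np.round(o['ee_pos'],2),'yawx',round(np.degrees(np.arctan2(R[1,0],R[0,0])),2),'yaxis',R[:,1].round(4),'q1,6',np.round(o['qpos'][[0,5]],2),'F',np.round(o['ft_force'],2),'M',np.round(o['moment'],3),'w',round(float(o['width']),1))
E
python3 - <<'E'
from h import *
st();print(yaw().round(3))
print(head(150,0),plan([*head(150,0),200],HY-np.pi/2), plan([*head(150,0),200],HY+np.pi/2))
E
```

```text
t 0.1 p [184.41 596.66 222.  ] yawx 72.82 yaxis [-4.0e-04 -1.3e-03 -1.0e+00] q1,6 [ 1.25 -0.02] F [-0.61 -0.96  0.19] M [0.043 0.069 0.037] w 87.8
[[ 0.295 -0.    -0.955]
 [ 0.955 -0.001  0.295]
 [-0.001 -1.     0.   ]]
[656.69639509 -78.10230388] (array([-50.52,   2.27, -65.05]), array([ 2.000e-03,  2.613e+00, -1.000e-03])) (array([-50.52,   2.27, -65.05]), array([-0.   , -0.528, -0.001]))
```

```bash
python3 - <<'E'
from h import *
print(plan([*head(-10,0),260],HY+np.pi/2))
E
```

```text
(array([-58.59,  -3.72, -51.23]), array([-0.   , -0.528, -0.001]))
```

carry_out(
  delta_pos=[
    [-58.6, -3.8, -51.2],
    [-58.6, -3.8, -51.2],
    [-58.6, -3.8, -51.2],
    [-58.6, -3.8, -51.2],
    [-58.6, -3.8, -51.2],
    [-58.6, -3.8, -51.2],
    [-58.6, -3.8, -51.2],
    [-58.6, -3.8, -51.2],
    [-58.6, -3.8, -51.2],
    [-58.6, -3.8, -51.2],
    [-58.6, -3.8, -51.2],
    [-58.6, -3.8, -51.2],
  ],
  rotation=[
    [0, -0.528, 0],
    [0, -0.528, 0],
    [0, -0.528, 0],
    [0, -0.528, 0],
    [0, -0.528, 0],
    [0, -0.528, 0],
    [0, -0.528, 0],
    [0, -0.528, 0],
    [0, -0.528, 0],
    [0, -0.528, 0],
    [0, -0.528, 0],
    [0, -0.528, 0],
  ],
  hand=255,
)

```text
t: 1.1
ee_pos: [387.1, 139.8, 247.2]
orientation: [-1.092, -1.376, 1.375]
ft_force: [-0.2, -0.3, 1.2]
width: 11.1
```

```bash
python3 - <<'E'
from h import *
st();print(plan([*head(-10,0),260],HY+np.pi/2))
E
```

```text
t 1.1 p [387.1  139.83 247.15] yawx 103.09 yaxis [ 1.e-04  1.e-04 -1.e+00] q1,6 [ 0.32 -1.48] F [-0.23 -0.27  1.19] M [ 0.041 -0.048 -0.054] w 11.1
(array([-27.34,  -1.29,  -5.32]), array([ 0., -0.,  0.]))
```

carry_out(
  delta_pos=[
    [-27.3, -1.3, -5.3],
    [-27.3, -1.3, -5.3],
    [-27.3, -1.3, -5.3],
    [-27.3, -1.3, -5.3],
    [-27.3, -1.3, -5.3],
    [-27.3, -1.3, -5.3],
    [-27.3, -1.3, -5.3],
    [-27.3, -1.3, -5.3],
    [-27.3, -1.3, -5.3],
  ],
  rotation=[
    [0, 0, 0],
    [0, 0, 0],
    [0, 0, 0],
    [0, 0, 0],
    [0, 0, 0],
    [0, 0, 0],
    [0, 0, 0],
    [0, 0, 0],
    [0, 0, 0],
  ],
)

```text
t: 1.85
ee_pos: [500.3, -113.3, 259.5]
orientation: [-1.093, -1.373, 1.373]
ft_force: [0.4, 1.1, 0.3]
width: 0.6
```

```bash
python3 - <<'E'
from h import *
st();o=ctrl.get_obs();np.savez('pose1.npz',p=o['ee_pos'],r=o['orientation'])
im=ctrl.get_image('wrist')[:,:,::-1];cv2.imwrite('pics/w1.png',im);st()
E
```

```text
t 1.85 p [ 500.3  -113.32  259.5 ] yawx 102.91 yaxis [-1.e-03  4.e-04 -1.e+00] q1,6 [-0.25 -2.04] F [0.37 1.12 0.34] M [0.117 0.037 0.033] w 0.6
t 1.9 p [ 499.71 -112.2   259.4 ] yawx 102.99 yaxis [-1.5e-03  6.0e-04 -1.0e+00] q1,6 [-0.24 -2.04] F [-1.2  -0.22 -0.22] M [0.056 0.034 0.004] w 0.5
```

View pics/w1.png

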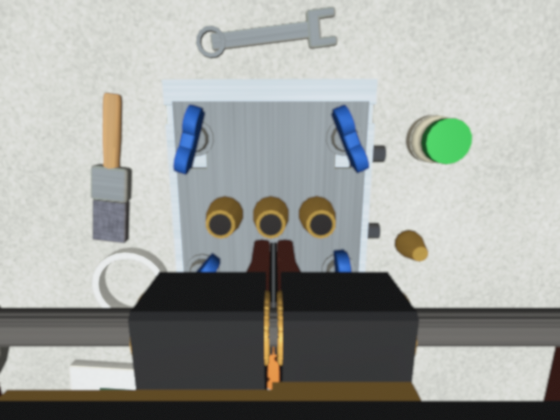

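```bash
python3 - <<'E'
import cv2
a=cv2.imread('pics/w1.png')[70:270,150:390]
cv2.imwrite('pics/w1c.png',cv2.resize(a,(768,640),interpolation=cv2.INTER_CUBIC)[:600])
E
```

```text
(no output)
```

View pics/w1c.png

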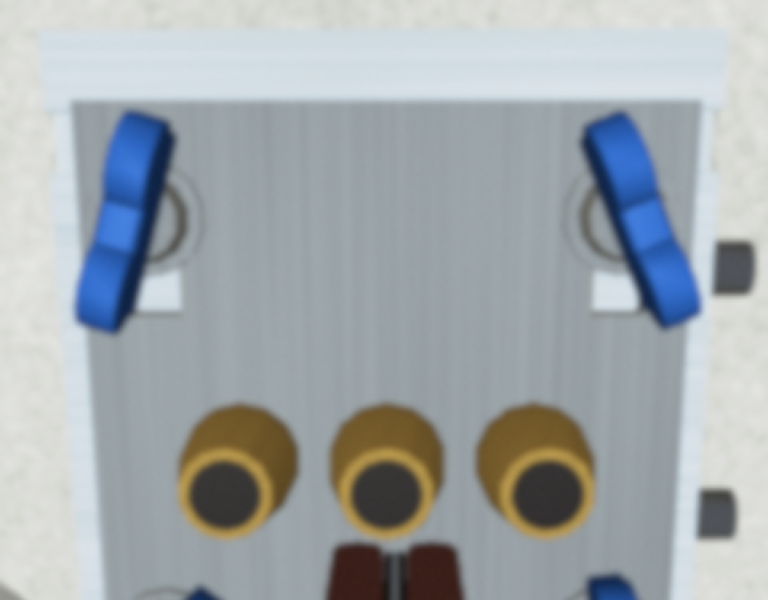

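```bash
python3 - <<'E'
from h import *
d=np.load('pose1.npz');pose=(d['p'],d['r'])
def hd(w):
    c,s=np.cos(HY),np.sin(HY);e=w[:2]-HC;return np.round([c*e[0]+s*e[1],-s*e[0]+c*e[1]],1)
def q(n,a,b,z):
    w=pix2w('wrist',150+a/3.2,70+b/3.2,z,pose);print(n,w[:2].round(1),'head',hd(w));return w
for n,a,b,z in [('nrdip',118,226,136),('nldip',647,228,136),('nrhub',145,220,112),('nlhub',622,220,112),('nozR',225,495,134.5),('nozM',387,495,134.5),('nozL',546,495,134.5),
 ('plateNR',70,101,98.5),('plateNL',703,101,98.5),('headNR',46,106,86),('headNL',722,106,86),('headNRtab',40,32,0),('nr1',147,118,139),('nr2',97,322,139),('nl1',607,118,139),('nl2',680,320,139)]: q(n,a,b,z)
E
```

```text
nrdip [ 467.  -189.2] head [-59.9 -65.2]
nldip [438.8 -63.6] head [-58.9  63.6]
nrhub [ 466.6 -187.7] head [-59.9 -63.7]
nlhub [438.6 -65.1] head [-59.5  62.1]
nozR [ 528.9 -151.1] head [  9.  -42.1]
nozM [ 519.5 -110.1] head [ 9.1 -0.1]
nozL [510.3 -69.9] head [ 9.3 41.1]
plateNR [ 441.6 -215.3] head [-90.6 -84.8]
plateNL [403.7 -49.7] head [-90.  85.]
headNR [ 444.7 -225. ] head [-89.8 -95. ]
headNL [402.6 -41.1] head [-89.1  93.6]
headNRtab [ 423.4 -255.6] head [-117.4 -120. ]
nr1 [ 440.4 -186. ] head [-85.1 -56.1]
nr2 [ 490.8 -189.7] head [-36.9 -71.1]
nl1 [416.3 -80.4] head [-84.7  52.2]
nl2 [458.4 -50.2] head [-36.8  72.2]
```

```bash
python3 - <<'E'
from h import *
d=np.load('pose1.npz');pose=(d['p'],d['r'])
c,s=np.cos(HY),np.sin(HY)
for a,b,z in [(44,32,86),(728,32,86),(384,32,86)]:
    w=pix2w('wrist',150+a/3.2,70+b/3.2,z,pose);e=w[:2]-HC;print(w,[c*e[0]+s*e[1],-s*e[0]+c*e[1]])
# far plate edge in top: 
for a,b,z in [(178,108,98.5),(462,47,98.5),(178,108,86),(462,47,86),(325,77,86),(325,77,98.5),(250,440,98.5),(548,372,98.5)]:
    w=pix2w('top',250+a/4,165+b/4,z);e=w[:2]-HC;print(w,[c*e[0]+s*e[1],-s*e[0]+c*e[1]])
st()
print(plan([*head(145,0),140],HY+np.pi/2))
E
```

```text
[ 425.42626611 -228.44165523   86.        ] [np.float64(-109.32615811698436), np.float64(-94.00923804485258)]
[383.53791073 -45.21963413  86.        ] [np.float64(-108.59689893127063), np.float64(93.9386577023958)]
[ 404.60397083 -137.36376516   86.        ] [np.float64(-108.96365044706147), np.float64(-0.5821615143586492)]
[597.26516107  -3.50428934  98.5       ] [np.float64(109.02314388239326), np.float64(86.12684026519125)]
[ 633.7966329  -174.91228772   98.5       ] [np.float64(105.75407255924719), np.float64(-89.10033661181812)]
[599.75342995  -4.02179409  86.        ] [np.float64(111.32936484482588), np.float64(85.0588336796615)]
[ 636.75262368 -177.62437348   86.        ] [np.float64(108.01843875463129), np.float64(-92.41182213793175)]
[618.4893091  -93.59537993  86.        ] [np.float64(109.27569051859025), np.float64(-6.430197738021903)]
[615.76419233 -91.94553895  98.5       ] [np.float64(106.99543089089505), np.float64(-4.205640993062119)]
[401.0317726  -42.95999895  98.5       ] [np.float64(-91.04614863467344), np.float64(92.17448139415225)]
[ 439.21104171 -217.56728805   98.5       ] [np.float64(-93.43542843632571), np.float64(-86.54220316503643)]
t 1.9 p [ 499.71 -112.2   259.4 ] yawx 102.99 yaxis [-1.5e-03  6.0e-04 -1.0e+00] q1,6 [-0.24 -2.04] F [-1.2  -0.22 -0.22] M [0.056 0.034 0.004] w 0.5
(array([ -0.22,  11.92, -15.58]), array([-0.001, -0.002,  0.001]))
```

carry_out(
  delta_pos=[
    [-0.2, 2, -15.6],
    [-0.2, 2, -15.6],
    [-0.2, 2, -15.6],
    [-0.2, 2, -15.6],
    [-0.2, 11.9, -15.6],
    [-0.2, 11.9, -15.6],
    [-0.2, 11.9, -15.6],
    [-0.2, 16.8, -15.6],
    [-0.2, 16.8, -15.6],
    [-0.2, 16.8, -15.6],
    [-0.2, 16.8, -15.6],
    [-0.2, 16.8, -15.6],
  ],
  rotation=[
    [0, 0, 0],
    [0, 0, 0],
    [0, 0, 0],
    [0, 0, 0],
    [0, 0, 0],
    [0, 0, 0],
    [0, 0, 0],
    [0, 0, 0],
    [0, 0, 0],
    [0, 0, 0],
    [0, 0, 0],
    [0, 0, 0],
  ],
)

```text
t: 2.9
ee_pos: [654.1, -78.4, 94.4]
orientation: [-1.095, -1.378, 1.375]
ft_force: [0.0, 0.6, -0.3]
width: 0.3
```

```bash
sed -i 's/^HC=.*/HC=np.array([512.97,-112.16]);HY=np.radians(13.1)/' h.py; cat >> h.py <<'E'
def hc(w):
    c,s=np.cos(HY),np.sin(HY);e=np.array(w)[:2]-HC;return np.round([c*e[0]+s*e[1],-s*e[0]+c*e[1]],2)
E
python3 - <<'E'
from h import *
st();o=ctrl.get_obs();print(hc(o['ee_pos']))
print(plan([*head(126,0),91.5],HY+np.pi/2))
im=ctrl.get_image('wrist')[:,:,::-1];cv2.imwrite('pics/w2.png',im)
E
```

```text
t 2.9 p [654.1  -78.43  94.4 ] yawx 103.11 yaxis [ 3.1e-03 -4.0e-04 -1.0e+00] q1,6 [-0.14 -1.94] F [ 0.01  0.55 -0.34] M [ 0.007  0.026 -0.009] w 0.3
[145.1    0.87]
(array([-0.09,  0.28,  1.91]), array([ 0.003,  0.   , -0.001]))
```

View pics/w2.png

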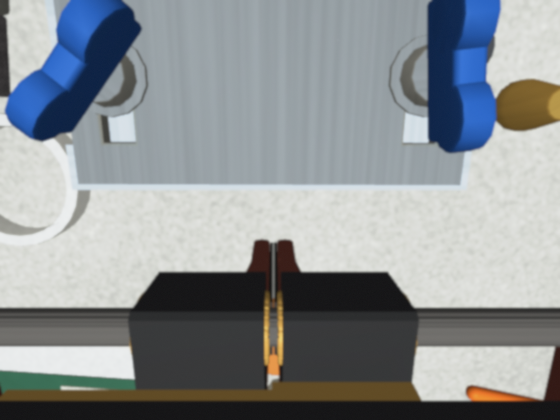

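```bash
python3 - <<'E'
from h import *
o=ctrl.get_obs();pose=(o['ee_pos'],o['orientation'])
for u,v,z in [(272,183,98.5),(100,184,98.5),(440,183,98.5),(272,187,86),(272,241,95)]: print(v,hc(pix2w('wrist',u,v,z,pose)))
st()
E
python3 -c "
import cv2
a=cv2.imread('pics/w2.png')[0:260,0:560];cv2.imwrite('pics/w2c.png',cv2.resize(a[160:250,180:360],None,fx=4,fy=4,interpolation=2))"
```

```text
183 [106.22   0.74]
184 [106.66 -75.56]
183 [106.23  75.07]
187 [110.48   0.68]
241 [134.65   0.69]
t 2.95 p [654.29 -78.65  94.64] yawx 103.1 yaxis [ 3.8e-03 -5.0e-04 -1.0e+00] q1,6 [-0.14 -1.94] F [-0.5  -0.09 -0.15] M [-0.031  0.068 -0.047] w 0.3
```

View pics/w2c.png

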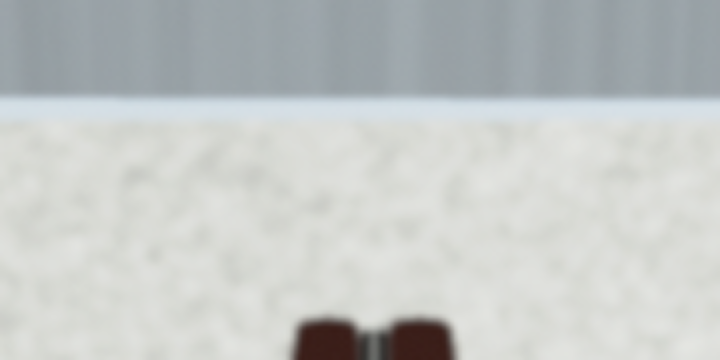

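carry_out(
  delta_pos=[
    [0, 0.3, 0],
    [0, 0.3, 1.2],
    [0, 0.3, 2.4],
    [0, 0.3, 2.5],
    [0, 0.3, 2.5],
  ],
  rotation=[
    [0, 0, 0],
    [0, 0, 0],
    [0, 0, 0],
    [0, 0, 0],
    [0, 0, 0],
  ],
)

```text
t: 3.37
ee_pos: [628.8, -84.7, 90.2]
orientation: [-1.094, -1.376, 1.375]
ft_force: [-0.1, -0.0, 0.1]
width: 0.2
```

```bash
python3 - <<'E'
from h import *
st();o=ctrl.get_obs();print(hc(o['ee_pos']))
E
```

```text
t 3.37 p [628.82 -84.69  90.18] yawx 103.05 yaxis [ 1.6e-03 -2.0e-04 -1.0e+00] q1,6 [-0.15 -1.95] F [-0.12 -0.04  0.07] M [0.082 0.027 0.016] w 0.2
[119.06   0.5 ]
```

carry_out(
  delta_pos=[
    [0, 0, 0.05],
    [0, 0, 0.1],
    [0, 0, 0.15],
    [0, 0, 0.2],
    [0, 0, 0.25],
    [0, 0, 0.3],
    [0, 0, 0.3],
  ],
  rotation=[
    [0, 0, 0],
    [0, 0, 0],
    [0, 0, 0],
    [0, 0, 0],
    [0, 0, 0],
    [0, 0, 0],
    [0, 0, 0],
  ],
)

```text
t: 3.95
ee_pos: [626.4, -85.1, 89.2]
orientation: [-1.094, -1.376, 1.375]
ft_force: [4.6, 1.1, -1.6]
width: 0.6
```

carry_out(
  delta_pos=[
    [0, 0, 0.05],
    [0, 0, 0.1],
    [0, 0, 0.1],
  ],
  rotation=[
    [0, 0, 0],
    [0, 0, 0],
    [0, 0, 0],
  ],
)

```text
t: 4.2
ee_pos: [624.9, -85.4, 89.2]
orientation: [-1.093, -1.376, 1.375]
ft_force: [4.4, 0.6, -0.6]
width: 0.2
```

```bash
python3 - <<'E'
from h import *
st();o=ctrl.get_obs();print(hc(o['ee_pos']))
E
```

```text
t 4.2 p [624.85 -85.4   89.22] yawx 103.07 yaxis [ 8.e-04 -1.e-04 -1.e+00] q1,6 [-0.15 -1.95] F [ 4.42  0.61 -0.57] M [ 0.247 -0.799 -0.059] w 0.2
[115.04   0.7 ]
```

carry_out(
  delta_pos=[
    [0, 0, 0.05],
    [0, 0, 0.1],
    [0, 0, 0.1],
  ],
  rotation=[
    [0, 0, 0],
    [0, 0, 0],
    [0, 0, 0],
  ],
)

```text
t: 4.45
ee_pos: [623.8, -85.6, 89.2]
orientation: [-1.093, -1.376, 1.375]
ft_force: [5.4, 1.1, -0.2]
width: 0.1
```

carry_out(
  delta_pos=[
    [0, 0, 0.05],
    [0, 0, 0.1],
    [0, 0, 0.1],
  ],
  rotation=[
    [0, 0, 0],
    [0, 0, 0],
    [0, 0, 0],
  ],
)

```text
t: 4.7
ee_pos: [622.8, -85.9, 89.2]
orientation: [-1.093, -1.376, 1.375]
ft_force: [5.0, 0.8, 0.2]
width: 0.5
```

carry_out(
  delta_pos=[
    [0, 0, 0.05],
    [0, 0, 0.05],
  ],
  rotation=[
    [0, 0, 0],
    [0, 0, 0],
  ],
)

```text
t: 4.87
ee_pos: [621.9, -86.0, 89.1]
orientation: [-1.092, -1.375, 1.376]
ft_force: [2.4, 1.1, 2.0]
width: 0.6
```

```bash
python3 - <<'E'
from h import *
st();o=ctrl.get_obs();print(hc(o['ee_pos']))
E
```

```text
t 4.87 p [621.88 -85.98  89.08] yawx 103.08 yaxis [-4.e-04 -1.e-04 -1.e+00] q1,6 [-0.16 -1.96] F [2.4  1.12 1.96] M [ 0.105 -0.238 -0.023] w 0.6
[112.01   0.82]
```

carry_out(
  delta_pos=[
    [0, 0, 0.03],
    [0, 0, 0.05],
    [0, 0, 0.05],
  ],
  rotation=[
    [0, 0, 0],
    [0, 0, 0],
    [0, 0, 0],
  ],
)

```text
t: 5.12
ee_pos: [621.5, -86.0, 89.1]
orientation: [-1.092, -1.375, 1.375]
ft_force: [2.8, 1.4, 1.3]
width: 0.4
```

```bash
python3 - <<'E'
from h import *
st();o=ctrl.get_obs();print(hc(o['ee_pos']))
im=ctrl.get_image('wrist')[:,:,::-1];cv2.imwrite('pics/w3.png',im)
cv2.imwrite('pics/s3.png',cv2.resize(ctrl.get_image('scene')[:,:,::-1][110:240,130:310],None,fx=4,fy=4,interpolation=2))
cv2.imwrite('pics/s0c.png',cv2.resize(cv2.imread('pics/scene0.png')[110:240,130:310],None,fx=4,fy=4,interpolation=2))
E
```

```text
t 5.12 p [621.48 -86.03  89.11] yawx 103.07 yaxis [-2.e-04  0.e+00 -1.e+00] q1,6 [-0.16 -1.96] F [2.77 1.41 1.33] M [ 0.222 -0.552  0.005] w 0.4
[111.61   0.86]
```

View pics/s3.png

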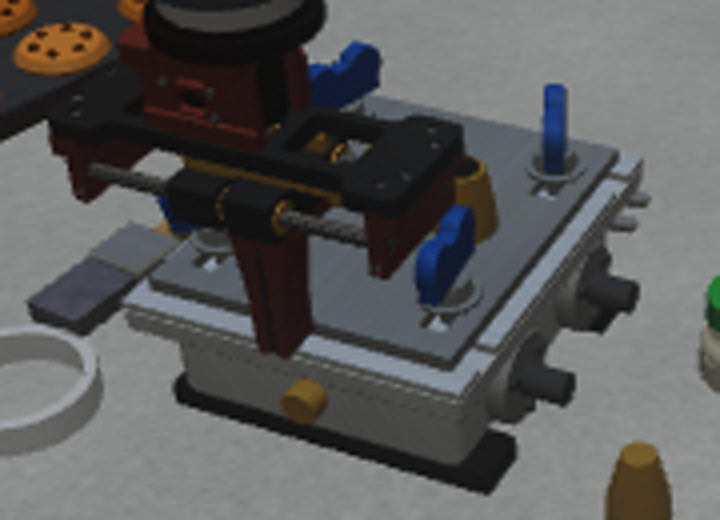

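View pics/s0c.png

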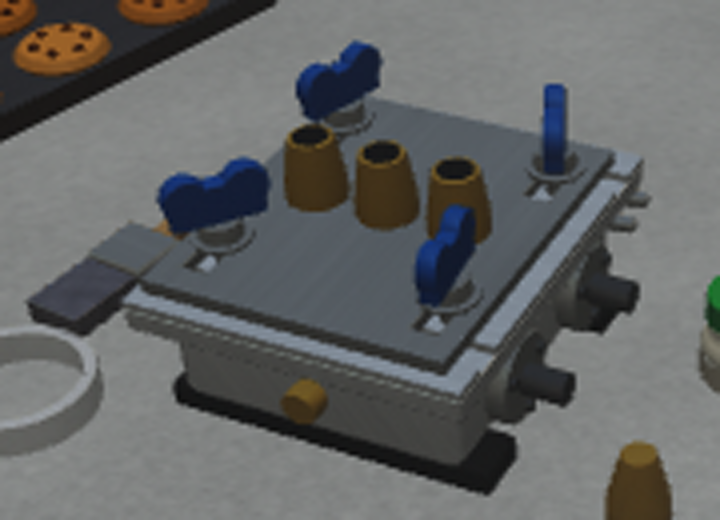

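View pics/w3.png

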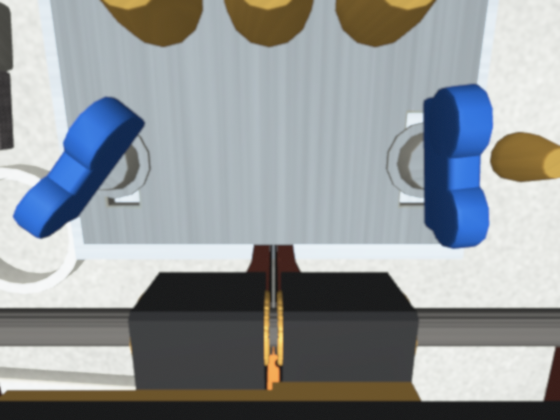

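carry_out(
  delta_pos=[
    [0, 0, 0.03],
    [0, 0, 0.06],
    [0, 0, 0.06],
  ],
  rotation=[
    [0, 0, 0],
    [0, 0, 0],
    [0, 0, 0],
  ],
)

```text
t: 5.47
ee_pos: [621.5, -86.1, 89.2]
orientation: [-1.093, -1.376, 1.375]
ft_force: [3.9, 2.3, 1.0]
width: 0.1
```

carry_out(
  delta_pos=[
    [0, 0, 0.03],
    [0, 0, 0.06],
    [0, 0, 0.06],
  ],
  rotation=[
    [0, 0, 0],
    [0, 0, 0],
    [0, 0, 0],
  ],
)

```text
t: 5.72
ee_pos: [621.1, -86.3, 89.2]
orientation: [-1.094, -1.376, 1.375]
ft_force: [5.2, 0.7, 0.5]
width: 0.3
```

```bash
python3 - <<'E'
from h import *
st();o=ctrl.get_obs();print(hc(o['ee_pos']))
E
```

```text
t 5.72 p [621.08 -86.27  89.19] yawx 103.08 yaxis [ 1.4e-03 -1.0e-04 -1.0e+00] q1,6 [-0.16 -1.96] F [5.2  0.68 0.53] M [ 0.309 -0.817  0.035] w 0.3
[111.16   0.72]
```

carry_out(
  delta_pos=[
    [0, 0, 0.04],
    [0, 0, 0.08],
    [0, 0, 0.08],
  ],
  rotation=[
    [0, 0, 0],
    [0, 0, 0],
    [0, 0, 0],
  ],
)

```text
t: 5.97
ee_pos: [620.3, -86.5, 89.2]
orientation: [-1.094, -1.376, 1.375]
ft_force: [4.9, 2.2, 0.9]
width: 0.5
```

carry_out(
  delta_pos=[
    [0, 0, 0.04],
    [0, 0, 0.08],
    [0, 0, 0.08],
  ],
  rotation=[
    [0, 0, 0],
    [0, 0, 0],
    [0, 0, 0],
  ],
)

```text
t: 6.22
ee_pos: [619.5, -86.7, 89.2]
orientation: [-1.094, -1.376, 1.375]
ft_force: [4.6, 1.3, -0.3]
width: 0.3
```

```bash
python3 - <<'E'
from h import *
st();o=ctrl.get_obs();print(hc(o['ee_pos']))
E
```

```text
t 6.22 p [619.51 -86.68  89.18] yawx 103.07 yaxis [ 1.4e-03 -1.0e-04 -1.0e+00] q1,6 [-0.16 -1.96] F [ 4.6   1.3  -0.26] M [ 0.287 -0.923  0.028] w 0.3
[109.54   0.67]
```

```bash
python3 - <<'E'
from h import *
o=ctrl.get_obs();np.savez('pose4.npz',p=o['ee_pos'],r=o['orientation'])
im=ctrl.get_image('wrist')[:,:,::-1];cv2.imwrite('pics/w4.png',im)
cv2.imwrite('pics/w4c.png',np.hstack([cv2.resize(im[190:270,60:160],None,fx=3.9,fy=3.9,interpolation=2),cv2.resize(im[190:270,400:500],None,fx=3.9,fy=3.9,interpolation=2)]))
im=cv2.imread('pics/w2.png')
cv2.imwrite('pics/w2d.png',np.hstack([cv2.resize(im[130:210,40:140],None,fx=3.9,fy=3.9,interpolation=2),cv2.resize(im[130:210,400:500],None,fx=3.9,fy=3.9,interpolation=2)]))
E
```

```text
(no output)
```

View pics/w4c.png

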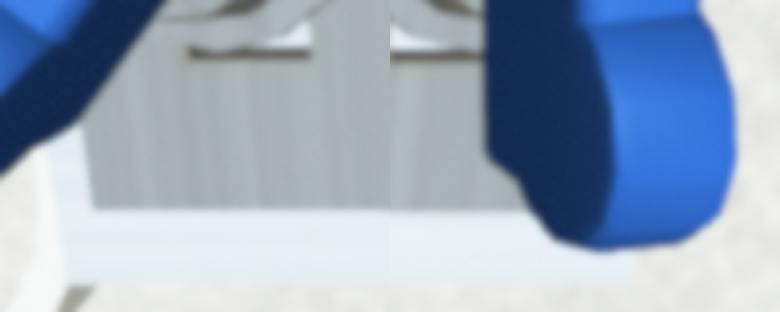

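View pics/w2d.png

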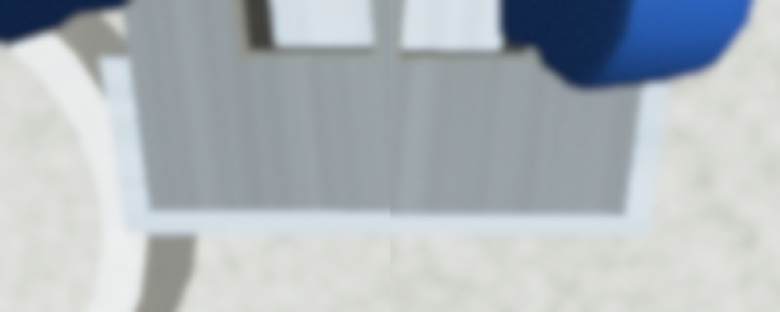

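```bash
python3 - <<'E'
from h import *
d=np.load('pose4.npz');pose=(d['p'],d['r'])
P=lambda u,v,z:hc(pix2w('wrist',u,v,z,pose))
print('headL',P(77.4,263,86),'headR',P(463.6,263,86))
for z in(98.5,96): print(z,P(84.4,243.8,z),P(273,243.8,z))
E
```

```text
headL [111.59 -94.82] headR [111.7   94.67]
98.5 [ 97.05 -83.1 ] [97.11  1.24]
96 [ 97.96 -84.49] [98.02  1.24]
```

carry_out(
  delta_pos=[
    [0, 0, 0.04],
    [0, 0, 0.08],
    [0, 0, 0.08],
  ],
  rotation=[
    [0, 0, 0],
    [0, 0, 0],
    [0, 0, 0],
  ],
)

```text
t: 6.52
ee_pos: [619.3, -86.7, 89.2]
orientation: [-1.095, -1.377, 1.374]
ft_force: [6.9, 1.5, -1.5]
width: 0.6
```

carry_out(
  delta_pos=[
    [0, 0, 0.04],
    [0, 0, 0.08],
    [0, 0, 0.08],
  ],
  rotation=[
    [0, 0, 0],
    [0, 0, 0],
    [0, 0, 0],
  ],
)

```text
t: 6.77
ee_pos: [619.2, -86.7, 89.3]
orientation: [-1.096, -1.378, 1.373]
ft_force: [9.4, 3.9, -2.2]
width: 0.5
```

```bash
python3 - <<'E'
from h import *
st();o=ctrl.get_obs();print(hc(o['ee_pos']))
E
```

```text
t 6.77 p [619.22 -86.74  89.26] yawx 103.06 yaxis [ 4.1e-03  2.0e-04 -1.0e+00] q1,6 [-0.16 -1.96] F [ 9.42  3.93 -2.16] M [ 0.63  -1.714 -0.055] w 0.5
[109.25   0.68]
```

carry_out(
  delta_pos=[
    [0, 0, -0.5],
    [0, 0, -2],
    [0, -3, -2],
    [0, -7.2, -2],
    [0, -7.2, -2],
    [6.4, -7.2, 4.7],
    [6.4, -7.2, 4.7],
    [6.4, -7.2, 4.7],
    [6.4, -7.2, 4.7],
    [6.4, -7.2, 4.7],
  ],
  rotation=[
    [0, 0, 0],
    [0, 0, 0],
    [0, 0, 0],
    [0, 0, 0],
    [0, 0, 0],
    [0, -0.078, 0],
    [0, -0.078, 0],
    [0, -0.078, 0],
    [0, -0.078, 0],
    [0, -0.078, 0],
  ],
  hand=160,
)

```text
t: 7.6
ee_pos: [557.0, -35.4, 161.1]
orientation: [-1.048, -1.431, 1.432]
ft_force: [1.2, -0.1, 0.6]
width: 32.6
```

```bash
python3 - <<'E'
from h import *
st();o=ctrl.get_obs();print(hc(o['ee_pos']))
im=ctrl.get_image('wrist')[:,:,::-1];cv2.imwrite('pics/w5.png',im)
im=ctrl.get_image('top')[:,:,::-1];cv2.imwrite('pics/t5.png',im)
print(plan([*head(62,65),114.5],np.radians(107.5)))
E
```

```text
t 7.6 p [557.   -35.37 161.13] yawx 107.58 yaxis [-4.e-04 -4.e-04 -1.e+00] q1,6 [-0.08 -1.96] F [ 1.18 -0.08  0.64] M [ 0.055 -0.007 -0.015] w 32.6
[60.29 64.81]
(array([ 0.1 ,  4.67, -0.05]), array([ 0.001,  0.001, -0.001]))
```

View pics/w5.png

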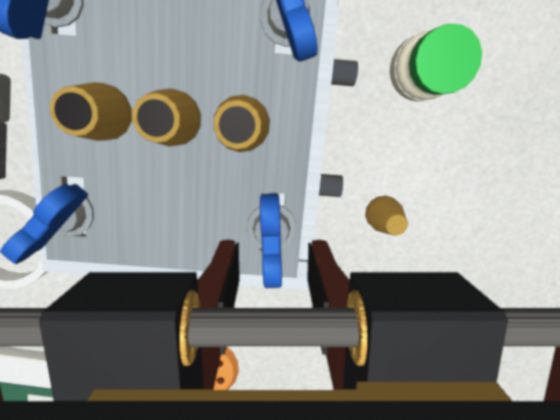

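View pics/w4.png

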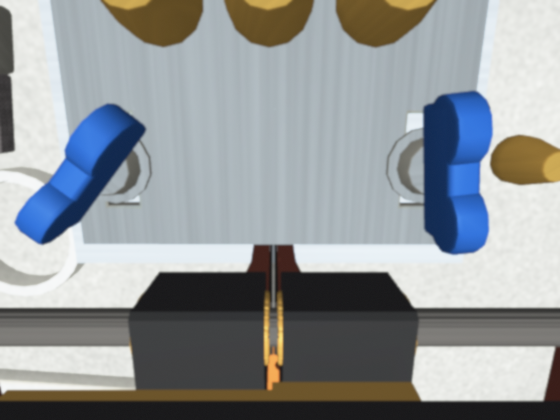

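carry_out(
  delta_pos=[
    [0.1, 2.5, -0.05],
    [0.1, 4.2, -0.05],
    [0.1, 4.6, -0.05],
    [0.1, 4.6, -0.05],
    [0.1, 4.6, -0.05],
  ],
  rotation=[
    [0, 0, 0],
    [0, 0, 0],
    [0, 0, 0],
    [0, 0, 0],
    [0, 0, 0],
  ],
)

```text
t: 8.12
ee_pos: [558.0, -34.6, 115.1]
orientation: [-1.049, -1.431, 1.431]
ft_force: [-0.8, 0.4, 0.5]
width: 32.7
```

carry_out(
  delta_pos=[
    [0, 0, 0],
    [0, 0, 0],
    [0, 0, 0],
    [0, 0, 0],
  ],
  rotation=[
    [0, 0, 0],
    [0, 0, 0],
    [0, 0, 0],
    [0, 0, 0],
  ],
  hand=255,
)

```text
t: 8.45
ee_pos: [558.3, -35.8, 115.9]
orientation: [-1.052, -1.432, 1.434]
ft_force: [-1.1, -10.6, -1.2]
width: 10.5
```

```bash
python3 - <<'E'
from h import *
st();o=ctrl.get_obs();print(hc(o['ee_pos']))
E
```

```text
t 8.45 p [558.32 -35.81 115.95] yawx 107.64 yaxis [ 0.0027 -0.0031 -1.    ] q1,6 [-0.08 -1.96] F [ -1.13 -10.56  -1.2 ] M [-1.584  0.143  0.152] w 10.5
[61.48 64.08]
```

carry_out(
  delta_pos=[
    [-0.12, 0.02, 0],
    [-0.12, 0.04, 0],
    [-0.12, 0.06, 0],
    [-0.12, 0.08, 0],
    [-0.12, 0.1, 0],
    [-0.12, 0.13, 0],
    [-0.12, 0.15, 0],
    [-0.12, 0.17, 0],
    [-0.12, 0.19, 0],
    [-0.12, 0.21, 0],
    [-0.12, 0.23, 0],
    [-0.12, 0.25, 0],
  ],
  rotation=[
    [0, 0.12, 0],
    [0, 0.24, 0],
    [0, 0.36, 0],
    [0, 0.48, 0],
    [0, 0.6, 0],
    [0, 0.72, 0],
    [0, 0.84, 0],
    [0, 0.96, 0],
    [0, 1.08, 0],
    [0, 1.2, 0],
    [0, 1.32, 0],
    [0, 1.44, 0],
  ],
)

```text
t: 9.45
ee_pos: [558.4, -35.9, 113.3]
orientation: [-1.546, -0.34, 0.337]
ft_force: [0.2, -3.1, 1.7]
width: 10.5
```

```bash
python3 - <<'E'
from h import *
st();o=ctrl.get_obs();print(hc(o['ee_pos']))
E
```

```text
t 9.45 p [558.42 -35.92 113.35] yawx 24.73 yaxis [ 0.0021 -0.001  -1.    ] q1,6 [-0.09 -0.52] F [ 0.16 -3.1   1.65] M [-0.641 -0.095  0.071] w 10.5
[61.54 63.95]
```

carry_out(
  delta_pos=[
    [0, 0.02, 0],
    [0, 0.04, 0],
    [0, 0.06, 0],
    [0, 0.08, 0],
    [0, 0.1, 0],
    [0, 0.13, 0],
    [0, 0.15, 0],
    [0, 0.17, 0],
    [0, 0.19, 0],
    [0, 0.21, 0],
    [0, 0.23, 0],
    [0, 0.25, 0],
  ],
  rotation=[
    [0, 0.12, 0],
    [0, 0.24, 0],
    [0, 0.36, 0],
    [0, 0.48, 0],
    [0, 0.6, 0],
    [0, 0.72, 0],
    [0, 0.84, 0],
    [0, 0.96, 0],
    [0, 1.08, 0],
    [0, 1.2, 0],
    [0, 1.32, 0],
    [0, 1.44, 0],
  ],
)

```text
t: 10.45
ee_pos: [558.5, -36.0, 111.0]
orientation: [-1.424, 0.784, -0.788]
ft_force: [0.1, -3.3, 2.0]
width: 11.0
```

```bash
python3 - <<'E'
from h import *
st();o=ctrl.get_obs();print(hc(o['ee_pos']))
E
```

```text
t 10.45 p [558.52 -36.02 110.99] yawx -57.77 yaxis [ 0.0022 -0.0012 -1.    ] q1,6 [-0.09  0.92] F [ 0.12 -3.28  2.04] M [-0.794  0.106  0.053] w 11.0
[61.62 63.84]
```

carry_out(
  delta_pos=[
    [0, 0.01, 0],
    [0, 0.02, 0],
    [0, 0.02, 0],
  ],
  rotation=[
    [0, 0.06, 0],
    [0, 0.12, 0],
    [0, 0.12, 0],
  ],
)

```text
t: 10.7
ee_pos: [558.5, -36.0, 110.8]
orientation: [-1.388, 0.873, -0.877]
ft_force: [0.7, -4.7, 4.0]
width: 10.7
```

```bash
python3 - <<'E'
from h import *
st()
E
```

```text
t 10.7 p [558.51 -35.99 110.77] yawx -64.44 yaxis [ 0.0022 -0.0011 -1.    ] q1,6 [-0.09  1.04] F [ 0.72 -4.65  4.03] M [-0.953  0.076 -0.054] w 10.7
```

carry_out(
  delta_pos=[
    [0, 0.01, 0],
    [0, 0.01, 0],
  ],
  rotation=[
    [0, 0.06, 0],
    [0, 0.06, 0],
  ],
)

```text
t: 10.87
ee_pos: [558.5, -36.0, 110.7]
orientation: [-1.368, 0.917, -0.921]
ft_force: [0.8, -4.7, 4.1]
width: 10.7
```

```bash
python3 - <<'E'
from h import *
st()
E
```

```text
t 10.87 p [558.54 -35.99 110.69] yawx -67.78 yaxis [ 0.0022 -0.0011 -1.    ] q1,6 [-0.09  1.1 ] F [ 0.83 -4.71  4.06] M [-1.008  0.09  -0.031] w 10.7
```

carry_out(
  delta_pos=[
    [0, 0.01, 0],
    [0, 0.01, 0],
  ],
  rotation=[
    [0, 0.06, 0],
    [0, 0.06, 0],
  ],
)

```text
t: 11.03
ee_pos: [558.5, -36.0, 110.7]
orientation: [-1.346, 0.962, -0.966]
ft_force: [0.2, -4.8, 6.7]
width: 10.8
```

```bash
python3 - <<'E'
from h import *
st()
E
```

```text
t 11.03 p [558.55 -35.97 110.65] yawx -71.2 yaxis [ 0.0022 -0.001  -1.    ] q1,6 [-0.09  1.16] F [ 0.16 -4.76  6.72] M [-1.035  0.117  0.015] w 10.8
```

carry_out(
  delta_pos=[
    [0, 0.01, 0],
    [0, 0.01, 0],
  ],
  rotation=[
    [0, 0.06, 0],
    [0, 0.06, 0],
  ],
)

```text
t: 11.2
ee_pos: [558.6, -36.0, 110.6]
orientation: [-1.324, 1.007, -1.011]
ft_force: [0.3, -3.9, 6.5]
width: 11.0
```

```bash
python3 - <<'E'
from h import *
st()
E
```

```text
t 11.2 p [558.56 -35.98 110.6 ] yawx -74.61 yaxis [ 0.0022 -0.0012 -1.    ] q1,6 [-0.09  1.22] F [ 0.31 -3.91  6.5 ] M [-1.018  0.221  0.184] w 11.0
```

carry_out(
  delta_pos=[
    [0, 0, 0],
    [0, 0, 0],
  ],
  rotation=[
    [0, 0.06, 0],
    [0, 0.06, 0],
  ],
)

```text
t: 11.37
ee_pos: [558.5, -35.9, 110.6]
orientation: [-1.301, 1.051, -1.055]
ft_force: [-0.2, -4.1, 6.2]
width: 11.2
```

```bash
python3 - <<'E'
from h import *
st()
E
```

```text
t 11.37 p [558.51 -35.94 110.57] yawx -77.99 yaxis [ 0.0021 -0.0014 -1.    ] q1,6 [-0.08  1.28] F [-0.19 -4.05  6.19] M [-0.89   0.265  0.691] w 11.2
```

carry_out(
  delta_pos=[
    [0, 0, 0],
    [0, 0, 0],
  ],
  rotation=[
    [0, 0.06, 0],
    [0, 0.06, 0],
  ],
)

```text
t: 11.53
ee_pos: [558.7, -35.9, 110.6]
orientation: [-1.276, 1.095, -1.1]
ft_force: [0.7, -3.9, 6.6]
width: 11.8
```

```bash
python3 - <<'E'
from h import *
st()
E
```

```text
t 11.53 p [558.67 -35.86 110.61] yawx -81.4 yaxis [ 0.0024 -0.0014 -1.    ] q1,6 [-0.08  1.34] F [ 0.69 -3.86  6.56] M [-0.791  0.111  0.843] w 11.8
```

carry_out(
  delta_pos=[
    [0, 0, 0],
    [0, 0, 0],
    [0, 0, 0],
    [0, -1.5, 0],
    [0, -5, 0],
    [0, -5, 0],
    [0, -5, 0],
    [0, -5, 0],
    [0, -5, 0],
    [0, -5, 0],
    [0, -5, 0],
    [0, -5, 0],
  ],
  rotation=[
    [0, 0, 0],
    [0, 0, 0],
    [0, 0, 0],
    [0, 0, 0],
    [0, 0, 0],
    [0, -0.12, 0],
    [0, -0.24, 0],
    [0, -0.36, 0],
    [0, -0.48, 0],
    [0, -0.6, 0],
    [0, -0.72, 0],
    [0, -0.84, 0],
  ],
  hand=160,
)

```text
t: 12.53
ee_pos: [557.1, -35.0, 159.2]
orientation: [-1.523, 0.452, -0.451]
ft_force: [-0.4, 1.4, 0.1]
width: 32.9
```

```bash
python3 - <<'E'
from h import *
st()
print(plan([*head(-62.4,-65.7),160],np.radians(86)))
E
```

```text
t 12.53 p [557.13 -35.05 159.18] yawx -33.02 yaxis [-1.e-03  5.e-04 -1.e+00] q1,6 [-0.08  0.49] F [-0.38  1.45  0.09] M [-0.049  0.07  -0.02 ] w 32.9
(array([  0.91,  -0.08, -17.92]), array([-1.000e-03, -2.077e+00, -1.000e-03]))
```

carry_out(
  delta_pos=[
    [0, 0, -1.5],
    [0.1, 0, -3],
    [0.2, 0, -5],
    [0.3, 0, -7],
    [0.4, 0, -9],
    [0.5, 0, -11],
    [0.6, 0, -13],
    [0.7, 0, -15],
    [0.8, 0, -17],
    [0.9, 0, -17.9],
    [0.9, 0, -17.9],
    [0.9, 0, -17.9],
  ],
  rotation=[
    [0, -0.12, 0],
    [0, -0.24, 0],
    [0, -0.36, 0],
    [0, -0.48, 0],
    [0, -0.6, 0],
    [0, -0.72, 0],
    [0, -0.84, 0],
    [0, -0.96, 0],
    [0, -1.08, 0],
    [0, -1.2, 0],
    [0, -1.32, 0],
    [0, -1.44, 0],
  ],
)

```text
t: 13.53
ee_pos: [465.9, -190.0, 159.2]
orientation: [-1.463, -0.673, 0.674]
ft_force: [0.2, -0.2, 0.1]
width: 33.2
```

carry_out(
  delta_pos=[
    [0, 0, 0],
    [0, 0, 0],
    [0, 0, 0],
    [0, 0, 0],
    [0, 0, 0],
    [0, 0, 0],
    [0, 0, 0],
  ],
  rotation=[
    [0, -0.12, 0],
    [0, -0.24, 0],
    [0, -0.36, 0],
    [0, -0.48, 0],
    [0, -0.6, 0],
    [0, -0.637, 0],
    [0, -0.637, 0],
  ],
)

```text
t: 14.12
ee_pos: [466.3, -189.4, 159.3]
orientation: [-1.243, -1.154, 1.154]
ft_force: [0.1, 0.1, 0.4]
width: 32.7
```

```bash
python3 - <<'E'
from h import *
st();o=ctrl.get_obs();print(hc(o['ee_pos']))
im=ctrl.get_image('wrist')[:,:,::-1];cv2.imwrite('pics/w6.png',im)
print(plan([*head(-62.4,-65.7),114.5],np.radians(86)))
E
```

```text
t 14.12 p [ 466.27 -189.38  159.25] yawx 85.72 yaxis [-6.e-04  6.e-04 -1.e+00] q1,6 [-0.41 -1.91] F [0.09 0.06 0.42] M [ 0.008  0.027 -0.005] w 32.7
[-62.99 -64.63]
(array([-0.09,  4.48, -0.09]), array([-0.001, -0.008,  0.001]))
```

View pics/w6.png

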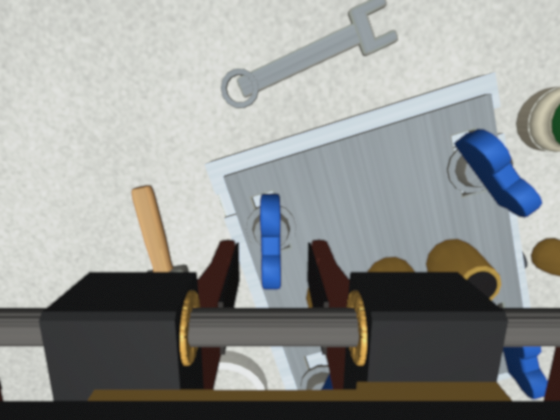

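carry_out(
  delta_pos=[
    [-0.1, 2.5, -0.1],
    [-0.1, 4, -0.1],
    [-0.1, 4.4, -0.1],
    [-0.1, 4.4, -0.1],
    [-0.1, 4.4, -0.1],
  ],
  rotation=[
    [0, 0, 0],
    [0, 0, 0],
    [0, 0, 0],
    [0, 0, 0],
    [0, 0, 0],
  ],
)

```text
t: 14.58
ee_pos: [467.6, -190.8, 115.7]
orientation: [-1.244, -1.152, 1.152]
ft_force: [0.2, -0.4, -0.8]
width: 33.0
```

carry_out(
  delta_pos=[
    [0, 0, 0],
    [0, 0, 0],
    [0, 0, 0],
    [0, 0, 0],
  ],
  rotation=[
    [0, 0, 0],
    [0, 0, 0],
    [0, 0, 0],
    [0, 0, 0],
  ],
  hand=255,
)

```text
t: 14.92
ee_pos: [467.8, -190.9, 116.1]
orientation: [-1.246, -1.153, 1.152]
ft_force: [0.3, 0.9, 0.2]
width: 10.6
```

```bash
python3 - <<'E'
from h import *
st();o=ctrl.get_obs();print(hc(o['ee_pos']))
E
```

```text
t 14.92 p [ 467.85 -190.93  116.1 ] yawx 85.59 yaxis [ 1.e-03 -4.e-04 -1.e+00] q1,6 [-0.41 -1.9 ] F [0.33 0.87 0.24] M [ 0.057 -0.126  0.082] w 10.6
[-61.8  -66.49]
```

carry_out(
  delta_pos=[
    [0, 0.02, 0],
    [0, 0.04, 0],
    [0, 0.06, 0],
    [0, 0.08, 0],
    [0, 0.1, 0],
    [0, 0.13, 0],
    [0, 0.15, 0],
    [0, 0.17, 0],
    [0, 0.19, 0],
    [0, 0.21, 0],
    [0, 0.23, 0],
    [0, 0.25, 0],
  ],
  rotation=[
    [0, 0.12, 0],
    [0, 0.24, 0],
    [0, 0.36, 0],
    [0, 0.48, 0],
    [0, 0.6, 0],
    [0, 0.72, 0],
    [0, 0.84, 0],
    [0, 0.96, 0],
    [0, 1.08, 0],
    [0, 1.2, 0],
    [0, 1.32, 0],
    [0, 1.44, 0],
  ],
)

```text
t: 15.92
ee_pos: [467.3, -191.5, 113.5]
orientation: [-1.572, -0.038, 0.038]
ft_force: [-3.4, -3.1, 3.0]
width: 11.2
```

```bash
python3 - <<'E'
from h import *
st()
E
```

```text
t 15.92 p [ 467.27 -191.49  113.52] yawx 2.79 yaxis [-2.0e-04 -1.2e-03 -1.0e+00] q1,6 [-0.41 -0.46] F [-3.37 -3.09  2.97] M [-0.789  0.595  0.082] w 11.2
```

carry_out(
  delta_pos=[
    [0, 0.02, 0],
    [0, 0.04, 0],
    [0, 0.06, 0],
    [0, 0.08, 0],
    [0, 0.1, 0],
    [0, 0.13, 0],
    [0, 0.15, 0],
    [0, 0.17, 0],
    [0, 0.19, 0],
    [0, 0.21, 0],
    [0, 0.23, 0],
    [0, 0.25, 0],
  ],
  rotation=[
    [0, 0.12, 0],
    [0, 0.24, 0],
    [0, 0.36, 0],
    [0, 0.48, 0],
    [0, 0.6, 0],
    [0, 0.72, 0],
    [0, 0.84, 0],
    [0, 0.96, 0],
    [0, 1.08, 0],
    [0, 1.2, 0],
    [0, 1.32, 0],
    [0, 1.44, 0],
  ],
)

```text
t: 16.92
ee_pos: [466.5, -191.0, 111.0]
orientation: [-1.29, 1.077, -1.075]
ft_force: [-4.9, -1.1, 6.7]
width: 10.8
```

```bash
python3 - <<'E'
from h import *
st()
E
```

```text
t 16.92 p [ 466.54 -190.97  111.01] yawx -79.73 yaxis [-1.7e-03 -2.0e-04 -1.0e+00] q1,6 [-0.41  0.98] F [-4.88 -1.12  6.68] M [-0.198  1.076  0.041] w 10.8
```

carry_out(
  delta_pos=[
    [0, 0.01, 0],
    [0, 0.02, 0],
    [0, 0.02, 0],
  ],
  rotation=[
    [0, 0.06, 0],
    [0, 0.12, 0],
    [0, 0.12, 0],
  ],
)

```text
t: 17.17
ee_pos: [466.5, -190.9, 110.8]
orientation: [-1.239, 1.165, -1.163]
ft_force: [-4.7, -1.2, 7.2]
width: 10.6
```

```bash
python3 - <<'E'
from h import *
st()
E
```

```text
t 17.17 p [ 466.54 -190.91  110.8 ] yawx -86.46 yaxis [-1.7e-03 -1.0e-04 -1.0e+00] q1,6 [-0.41  1.1 ] F [-4.7  -1.22  7.16] M [-0.327  1.119 -0.026] w 10.6
```

carry_out(
  delta_pos=[
    [0, 0.02, 0],
    [0, 0.02, 0],
  ],
  rotation=[
    [0, 0.06, 0],
    [0, 0.06, 0],
  ],
)

```text
t: 17.33
ee_pos: [466.5, -190.9, 110.7]
orientation: [-1.211, 1.209, -1.207]
ft_force: [-5.2, -0.8, 7.8]
width: 10.6
```

```bash
python3 - <<'E'
from h import *
st()
E
```

```text
t 17.33 p [ 466.52 -190.87  110.69] yawx -89.88 yaxis [-0.0017 -0.     -1.    ] q1,6 [-0.41  1.16] F [-5.21 -0.76  7.81] M [-0.216  1.065 -0.1  ] w 10.6
```

carry_out(
  delta_pos=[
    [0, 0.02, 0],
    [0, 0.02, 0],
  ],
  rotation=[
    [0, 0.06, 0],
    [0, 0.06, 0],
  ],
)

```text
t: 17.5
ee_pos: [466.5, -190.8, 110.6]
orientation: [-1.182, 1.253, -1.251]
ft_force: [-4.6, -0.5, 8.9]
width: 10.8
```

```bash
python3 - <<'E'
from h import *
st()
E
```

```text
t 17.5 p [ 466.53 -190.84  110.58] yawx -93.32 yaxis [-1.7e-03  1.0e-04 -1.0e+00] q1,6 [-0.41  1.22] F [-4.56 -0.54  8.94] M [-0.138  1.162 -0.119] w 10.8
```

carry_out(
  delta_pos=[
    [0, 0.02, 0],
    [0, 0.02, 0],
  ],
  rotation=[
    [0, 0.06, 0],
    [0, 0.06, 0],
  ],
)

```text
t: 17.67
ee_pos: [466.5, -190.8, 110.4]
orientation: [-1.152, 1.297, -1.295]
ft_force: [-5.6, -0.0, 10.7]
width: 10.6
```

```bash
python3 - <<'E'
from h import *
st()
E
```

```text
t 17.67 p [ 466.54 -190.8   110.45] yawx -96.76 yaxis [-1.7e-03  1.0e-04 -1.0e+00] q1,6 [-0.41  1.28] F [-5.65 -0.03 10.66] M [-0.031  1.232 -0.116] w 10.6
```

carry_out(
  delta_pos=[
    [0, 0.02, 0],
    [0, 0.02, 0],
  ],
  rotation=[
    [0, 0.06, 0],
    [0, 0.06, 0],
  ],
)

```text
t: 17.83
ee_pos: [466.5, -190.8, 110.4]
orientation: [-1.121, 1.34, -1.338]
ft_force: [-5.3, 0.3, 11.0]
width: 11.1
```

```bash
python3 - <<'E'
from h import *
st()
E
```

```text
t 17.83 p [ 466.53 -190.77  110.35] yawx -100.2 yaxis [-1.6e-03  1.0e-04 -1.0e+00] q1,6 [-0.41  1.34] F [-5.26  0.29 11.01] M [ 0.045  1.216 -0.107] w 11.1
```

carry_out(
  delta_pos=[
    [0, 0.01, 0],
    [0, 0.01, 0],
  ],
  rotation=[
    [0, 0.06, 0],
    [0, 0.06, 0],
  ],
)

```text
t: 18.0
ee_pos: [466.6, -190.8, 110.3]
orientation: [-1.089, 1.383, -1.381]
ft_force: [-5.6, 1.4, 12.1]
width: 11.1
```

```bash
python3 - <<'E'
from h import *
st()
E
```

```text
t 18.0 p [ 466.56 -190.76  110.31] yawx -103.6 yaxis [-1.7e-03  1.0e-04 -1.0e+00] q1,6 [-0.41  1.4 ] F [-5.62  1.45 12.06] M [0.08  1.239 0.221] w 11.1
```

carry_out(
  delta_pos=[
    [0, 0, 0],
    [0, 0, 0],
  ],
  rotation=[
    [0, 0.06, 0],
    [0, 0.06, 0],
  ],
)

```text
t: 18.17
ee_pos: [466.6, -190.8, 110.3]
orientation: [-1.056, 1.425, -1.424]
ft_force: [-5.2, 0.5, 11.3]
width: 11.5
```

```bash
python3 - <<'E'
from h import *
st()
E
```

```text
t 18.17 p [ 466.6  -190.75  110.28] yawx -106.97 yaxis [-1.7e-03 -3.0e-04 -1.0e+00] q1,6 [-0.41  1.46] F [-5.24  0.5  11.26] M [0.128 1.167 0.761] w 11.5
```

carry_out(
  delta_pos=[
    [0, 0, 0],
    [0, 0, 0],
  ],
  rotation=[
    [0, 0.05, 0],
    [0, 0.05, 0],
  ],
)

```text
t: 18.33
ee_pos: [466.8, -190.8, 110.3]
orientation: [-1.027, 1.46, -1.459]
ft_force: [-4.8, 1.1, 11.0]
width: 11.7
```

```bash
python3 - <<'E'
from h import *
st()
E
```

```text
t 18.33 p [ 466.8  -190.82  110.32] yawx -109.8 yaxis [-1.2e-03 -4.0e-04 -1.0e+00] q1,6 [-0.41  1.51] F [-4.83  1.06 11.01] M [0.168 1.042 0.764] w 11.7
```

carry_out(
  delta_pos=[
    [0, 0, 0],
    [0, 0, 0],
    [0, 0, 0],
    [0, -1.5, 0],
    [0, -5, 0],
    [0, -5, 0],
    [0, -5, 0],
    [0, -5, 0],
    [0, -5, 0],
    [0, -5, 0],
    [0, -5, 0],
    [0, -5, 0],
  ],
  rotation=[
    [0, 0, 0],
    [0, 0, 0],
    [0, 0, 0],
    [0, 0, 0],
    [0, 0, 0],
    [0, -0.12, 0],
    [0, -0.24, 0],
    [0, -0.36, 0],
    [0, -0.48, 0],
    [0, -0.6, 0],
    [0, -0.72, 0],
    [0, -0.84, 0],
  ],
  hand=160,
)

```text
t: 19.33
ee_pos: [467.5, -190.8, 159.3]
orientation: [-1.405, 0.833, -0.833]
ft_force: [-1.2, 0.1, 0.1]
width: 33.0
```

```bash
sed -i 's/^HC=.*/HC=np.array([512.85,-113.45]);HY=np.radians(13.1)/' h.py;python3 - <<'E'
from h import *
st()
print(plan([*head(-62,65),160],np.radians(125.7)))
E
```

```text
t 19.33 p [ 467.46 -190.79  159.34] yawx -61.32 yaxis [-1.e-04  1.e-04 -1.e+00] q1,6 [-0.41  0.66] F [-1.2   0.06  0.09] M [-0.003  0.103  0.007] w 33.0
(array([-12.53,  -0.06,   3.47]), array([0.   , 3.019, 0.   ]))
```

carry_out(
  delta_pos=[
    [-1, 0, 0.3],
    [-2, 0, 0.6],
    [-3, 0, 0.9],
    [-4.5, 0, 1.3],
    [-6, 0, 1.7],
    [-7.5, 0, 2.1],
    [-9, 0, 2.5],
    [-10.5, 0, 2.9],
    [-12, 0, 3.3],
    [-12.5, 0, 3.5],
    [-12.5, 0, 3.5],
    [-12.5, 0, 3.5],
  ],
  rotation=[
    [0, -0.12, 0],
    [0, -0.24, 0],
    [0, -0.36, 0],
    [0, -0.48, 0],
    [0, -0.6, 0],
    [0, -0.72, 0],
    [0, -0.84, 0],
    [0, -0.96, 0],
    [0, -1.08, 0],
    [0, -1.2, 0],
    [0, -1.32, 0],
    [0, -1.44, 0],
  ],
)

```text
t: 20.33
ee_pos: [438.9, -63.7, 159.4]
orientation: [-1.551, -0.291, 0.291]
ft_force: [0.1, 0.2, -1.2]
width: 32.7
```

carry_out(
  delta_pos=[
    [0, 0, 0],
    [0, 0, 0],
    [0, 0, 0],
    [0, 0, 0],
    [0, 0, 0],
    [0, 0, 0],
    [0, 0, 0],
    [0, 0, 0],
    [0, 0, 0],
    [0, 0, 0],
    [0, 0, 0],
    [0, 0, 0],
  ],
  rotation=[
    [0, -0.12, 0],
    [0, -0.24, 0],
    [0, -0.36, 0],
    [0, -0.48, 0],
    [0, -0.6, 0],
    [0, -0.72, 0],
    [0, -0.84, 0],
    [0, -0.96, 0],
    [0, -1.08, 0],
    [0, -1.2, 0],
    [0, -1.32, 0],
    [0, -1.44, 0],
  ],
)

```text
t: 21.33
ee_pos: [438.9, -64.2, 159.4]
orientation: [-1.086, -1.383, 1.383]
ft_force: [-0.4, -0.5, -1.2]
width: 32.9
```

carry_out(
  delta_pos=[
    [0, 0, 0],
    [0, 0, 0],
    [0, 0, 0],
    [0, 0, 0],
    [0, 0, 0],
  ],
  rotation=[
    [0, -0.12, 0],
    [0, -0.24, 0],
    [0, -0.36, 0],
    [0, -0.384, 0],
    [0, -0.384, 0],
  ],
)

```text
t: 21.75
ee_pos: [438.9, -64.2, 159.4]
orientation: [-0.852, -1.646, 1.646]
ft_force: [0.1, 0.0, 0.4]
width: 32.7
```

```bash
python3 - <<'E'
from h import *
st();o=ctrl.get_obs();print(hc(o['ee_pos']))
im=ctrl.get_image('wrist')[:,:,::-1];cv2.imwrite('pics/w7.png',im)
print(plan([*head(-62,65),114.5],np.radians(125.7)))
E
```

```text
t 21.75 p [438.93 -64.17 159.37] yawx 125.26 yaxis [-0.  0. -1.] q1,6 [-0.17 -2.36] F [0.11 0.03 0.39] M [ 0.042  0.029 -0.008] w 32.7
[-60.83  64.76]
(array([0.07, 4.49, 0.1 ]), array([-0.   , -0.009,  0.   ]))
```

View pics/w7.png

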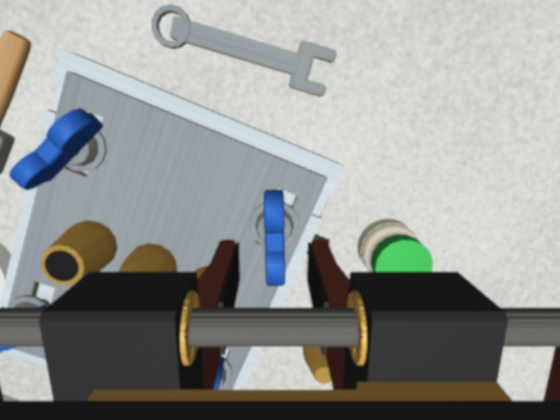

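carry_out(
  delta_pos=[
    [0.05, 2.5, 0.05],
    [0.05, 4, 0.05],
    [0.05, 4.4, 0.05],
    [0.05, 4.4, 0.05],
    [0.05, 4.4, 0.05],
  ],
  rotation=[
    [0, 0, 0],
    [0, 0, 0],
    [0, 0, 0],
    [0, 0, 0],
    [0, 0, 0],
  ],
)

```text
t: 22.22
ee_pos: [438.4, -64.1, 115.7]
orientation: [-0.852, -1.647, 1.647]
ft_force: [0.5, 0.7, 0.3]
width: 32.6
```

carry_out(
  delta_pos=[
    [0, 0, 0],
    [0, 0, 0],
    [0, 0, 0],
    [0, 0, 0],
  ],
  rotation=[
    [0, 0, 0],
    [0, 0, 0],
    [0, 0, 0],
    [0, 0, 0],
  ],
  hand=255,
)

```text
t: 22.55
ee_pos: [438.3, -63.8, 115.9]
orientation: [-0.852, -1.648, 1.647]
ft_force: [1.2, 4.6, 3.8]
width: 10.6
```

```bash
python3 - <<'E'
from h import *
st();o=ctrl.get_obs();print(hc(o['ee_pos']))
E
```

```text
t 22.55 p [438.29 -63.83 115.88] yawx 125.33 yaxis [ 4.e-04  4.e-04 -1.e+00] q1,6 [-0.17 -2.36] F [1.15 4.57 3.82] M [ 0.77  -0.389  0.047] w 10.6
[-61.37  65.23]
```

carry_out(
  delta_pos=[
    [0.03, 0.02, 0],
    [0.03, 0.04, 0],
    [0.03, 0.06, 0],
    [0.03, 0.08, 0],
    [0.03, 0.1, 0],
    [0.03, 0.13, 0],
    [0.03, 0.15, 0],
    [0.03, 0.17, 0],
    [0.03, 0.19, 0],
    [0.03, 0.21, 0],
    [0.03, 0.24, 0],
    [0.03, 0.26, 0],
  ],
  rotation=[
    [0, 0.12, 0],
    [0, 0.24, 0],
    [0, 0.36, 0],
    [0, 0.48, 0],
    [0, 0.6, 0],
    [0, 0.72, 0],
    [0, 0.84, 0],
    [0, 0.96, 0],
    [0, 1.08, 0],
    [0, 1.2, 0],
    [0, 1.32, 0],
    [0, 1.44, 0],
  ],
)

```text
t: 23.55
ee_pos: [438.3, -64.7, 113.4]
orientation: [-1.493, -0.581, 0.581]
ft_force: [-2.6, -7.3, 4.1]
width: 10.3
```

```bash
python3 - <<'E'
from h import *
st()
E
```

```text
t 23.55 p [438.26 -64.75 113.37] yawx 42.57 yaxis [ 6.0e-04 -1.7e-03 -1.0e+00] q1,6 [-0.17 -0.91] F [-2.57 -7.29  4.13] M [-1.349  0.447  0.051] w 10.3
```

carry_out(
  delta_pos=[
    [0, 0.02, 0],
    [0, 0.04, 0],
    [0, 0.06, 0],
    [0, 0.08, 0],
    [0, 0.1, 0],
    [0, 0.13, 0],
    [0, 0.15, 0],
    [0, 0.17, 0],
    [0, 0.19, 0],
    [0, 0.21, 0],
    [0, 0.24, 0],
    [0, 0.26, 0],
  ],
  rotation=[
    [0, 0.12, 0],
    [0, 0.24, 0],
    [0, 0.36, 0],
    [0, 0.48, 0],
    [0, 0.6, 0],
    [0, 0.72, 0],
    [0, 0.84, 0],
    [0, 0.96, 0],
    [0, 1.08, 0],
    [0, 1.2, 0],
    [0, 1.32, 0],
    [0, 1.44, 0],
  ],
)

```text
t: 24.55
ee_pos: [437.2, -64.7, 110.7]
orientation: [-1.503, 0.546, -0.545]
ft_force: [-5.4, -6.3, 9.8]
width: 10.9
```

```bash
python3 - <<'E'
from h import *
st()
E
```

```text
t 24.55 p [437.21 -64.72 110.75] yawx -39.94 yaxis [-0.0015 -0.0015 -1.    ] q1,6 [-0.17  0.53] F [-5.44 -6.28  9.8 ] M [-1.332  1.132  0.048] w 10.9
```

carry_out(
  delta_pos=[
    [0, 0.02, 0],
    [0, 0.03, 0],
    [0, 0.03, 0],
  ],
  rotation=[
    [0, 0.06, 0],
    [0, 0.12, 0],
    [0, 0.12, 0],
  ],
)

```text
t: 24.8
ee_pos: [437.1, -64.6, 110.5]
orientation: [-1.477, 0.637, -0.636]
ft_force: [-5.3, -7.5, 9.6]
width: 11.0
```

```bash
python3 - <<'E'
from h import *
st()
E
```

```text
t 24.8 p [437.13 -64.64 110.5 ] yawx -46.67 yaxis [-0.0017 -0.0014 -1.    ] q1,6 [-0.17  0.64] F [-5.32 -7.55  9.59] M [-1.343  1.201 -0.124] w 11.0
```

carry_out(
  delta_pos=[
    [0, 0.02, 0],
    [0, 0.02, 0],
  ],
  rotation=[
    [0, 0.06, 0],
    [0, 0.06, 0],
  ],
)

```text
t: 24.97
ee_pos: [437.1, -64.6, 110.4]
orientation: [-1.463, 0.684, -0.682]
ft_force: [-6.4, -6.9, 10.7]
width: 11.0
```

```bash
python3 - <<'E'
from h import *
st()
E
```

```text
t 24.97 p [437.12 -64.64 110.41] yawx -50.09 yaxis [-0.0017 -0.0013 -1.    ] q1,6 [-0.17  0.7 ] F [-6.43 -6.9  10.72] M [-1.274  1.331 -0.092] w 11.0
```

carry_out(
  delta_pos=[
    [0, 0.02, 0],
    [0, 0.02, 0],
  ],
  rotation=[
    [0, 0.06, 0],
    [0, 0.06, 0],
  ],
)

```text
t: 25.13
ee_pos: [437.1, -64.6, 110.3]
orientation: [-1.447, 0.73, -0.728]
ft_force: [-6.3, -6.3, 13.0]
width: 10.8
```

```bash
python3 - <<'E'
from h import *
st()
E
```

```text
t 25.13 p [437.07 -64.6  110.31] yawx -53.53 yaxis [-0.0018 -0.0013 -1.    ] q1,6 [-0.17  0.76] F [-6.27 -6.29 13.04] M [-1.132  1.397 -0.137] w 10.8
```

carry_out(
  delta_pos=[
    [0, 0.01, 0],
    [0, 0.01, 0],
  ],
  rotation=[
    [0, 0.06, 0],
    [0, 0.06, 0],
  ],
)

```text
t: 25.3
ee_pos: [437.1, -64.6, 110.3]
orientation: [-1.43, 0.776, -0.774]
ft_force: [-6.4, -6.7, 14.3]
width: 10.8
```

```bash
python3 - <<'E'
from h import *
st()
E
```

```text
t 25.3 p [437.09 -64.56 110.29] yawx -56.97 yaxis [-0.0018 -0.0012 -1.    ] q1,6 [-0.17  0.82] F [-6.45 -6.67 14.26] M [-1.127  1.45  -0.113] w 10.8
```

carry_out(
  delta_pos=[
    [0, 0.01, 0],
    [0, 0.01, 0],
  ],
  rotation=[
    [0, 0.06, 0],
    [0, 0.06, 0],
  ],
)

```text
t: 25.47
ee_pos: [437.0, -64.5, 110.3]
orientation: [-1.412, 0.822, -0.82]
ft_force: [-7.4, -5.3, 16.6]
width: 10.9
```

```bash
python3 - <<'E'
from h import *
st()
E
```

```text
t 25.47 p [437.05 -64.52 110.26] yawx -60.38 yaxis [-0.0018 -0.0012 -1.    ] q1,6 [-0.17  0.88] F [-7.35 -5.27 16.59] M [-0.997  1.538  0.142] w 10.9
```

carry_out(
  delta_pos=[
    [0, 0, 0],
    [0, 0, 0],
  ],
  rotation=[
    [0, 0.06, 0],
    [0, 0.06, 0],
  ],
)

```text
t: 25.63
ee_pos: [437.1, -64.5, 110.2]
orientation: [-1.394, 0.866, -0.865]
ft_force: [-7.5, -5.2, 14.8]
width: 11.2
```

```bash
python3 - <<'E'
from h import *
st()
E
```

```text
t 25.63 p [437.08 -64.51 110.23] yawx -63.75 yaxis [-0.0017 -0.0015 -1.    ] q1,6 [-0.17  0.94] F [-7.5  -5.17 14.81] M [-0.949  1.42   0.658] w 11.2
```

carry_out(
  delta_pos=[
    [0, 0, 0],
    [0, 0, 0],
  ],
  rotation=[
    [0, 0.06, 0],
    [0, 0.06, 0],
  ],
)

```text
t: 25.8
ee_pos: [437.3, -64.4, 110.2]
orientation: [-1.374, 0.911, -0.911]
ft_force: [-7.4, -4.4, 14.0]
width: 11.8
```

```bash
python3 - <<'E'
from h import *
st()
E
```

```text
t 25.8 p [437.27 -64.44 110.22] yawx -67.17 yaxis [-0.0013 -0.0015 -1.    ] q1,6 [-0.17  1.  ] F [-7.39 -4.42 13.99] M [-0.735  1.302  0.735] w 11.8
```

carry_out(
  delta_pos=[
    [0, 0, 0],
    [0, 0, 0],
    [0, 0, 0],
    [0, -1.5, 0],
    [0, -5, 0],
    [0, -5, 0],
    [0, -5, 0],
    [0, -5, 0],
    [0, -5, 0],
    [0, -5, 0],
    [0, -5, 0],
    [0, -5, 0],
  ],
  rotation=[
    [0, 0, 0],
    [0, 0, 0],
    [0, 0, 0],
    [0, 0, 0],
    [0, 0, 0],
    [0, -0.12, 0],
    [0, -0.24, 0],
    [0, -0.36, 0],
    [0, -0.48, 0],
    [0, -0.6, 0],
    [0, -0.72, 0],
    [0, -0.84, 0],
  ],
  hand=160,
)

```text
t: 26.8
ee_pos: [438.1, -63.8, 159.2]
orientation: [-1.556, 0.256, -0.256]
ft_force: [0.1, 0.8, 0.3]
width: 32.4
```

```bash
python3 - <<'E'
from h import *
st()
print(head(62,-65),plan([*head(62,-65),160],np.radians(63.2)))
E
```

```text
t 26.8 p [438.05 -63.76 159.24] yawx -18.69 yaxis [-1.e-04  1.e-04 -1.e+00] q1,6 [-0.17  0.15] F [0.1  0.79 0.26] M [-0.036  0.046  0.002] w 32.4
[ 587.96884495 -162.70605681] (array([17.37, -0.08, -4.57]), array([-0.   , -1.429, -0.   ]))
```

carry_out(
  delta_pos=[
    [1, 0, -0.3],
    [3, 0, -0.8],
    [5, 0, -1.3],
    [7, 0, -1.8],
    [9, 0, -2.4],
    [11, 0, -2.9],
    [13, 0, -3.4],
    [15, 0, -4],
    [17, 0, -4.5],
    [17.4, 0, -4.6],
    [17.4, 0, -4.6],
    [17.4, 0, -4.6],
  ],
  rotation=[
    [0, -0.12, 0],
    [0, -0.24, 0],
    [0, -0.36, 0],
    [0, -0.48, 0],
    [0, -0.6, 0],
    [0, -0.72, 0],
    [0, -0.84, 0],
    [0, -0.96, 0],
    [0, -1.08, 0],
    [0, -1.2, 0],
    [0, -1.32, 0],
    [0, -1.43, 0],
  ],
)

```text
t: 27.8
ee_pos: [587.8, -164.3, 158.8]
orientation: [-1.394, -0.858, 0.859]
ft_force: [0.2, -1.1, 0.4]
width: 32.7
```

carry_out(
  delta_pos=[
    [0, 0, 0],
    [0, 0, 0],
    [0, 0, 0],
  ],
  rotation=[
    [0, 0, 0],
    [0, 0, 0],
    [0, 0, 0],
  ],
)

```text
t: 28.05
ee_pos: [587.4, -163.9, 159.2]
orientation: [-1.397, -0.852, 0.852]
ft_force: [0.5, -0.6, 0.4]
width: 32.7
```

```bash
python3 - <<'E'
from h import *
st();o=ctrl.get_obs();print(hc(o['ee_pos']))
im=ctrl.get_image('wrist')[:,:,::-1];cv2.imwrite('pics/w8.png',im)
print(plan([*head(62,-65),114.5],np.radians(63.2)))
E
```

```text
t 28.05 p [ 587.45 -163.9   159.19] yawx 62.73 yaxis [-2.e-04  1.e-04 -1.e+00] q1,6 [-0.29 -1.39] F [ 0.5 -0.6  0.4] M [0.001 0.008 0.038] w 32.7
[ 61.22 -66.05]
(array([0.13, 4.48, 0.01]), array([-0.   , -0.008,  0.   ]))
```

View pics/w8.png

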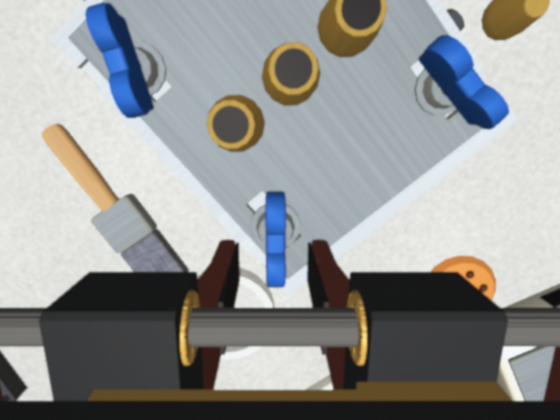

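carry_out(
  delta_pos=[
    [0.12, 2.5, 0],
    [0.12, 4, 0],
    [0.12, 4.4, 0],
    [0.12, 4.4, 0],
    [0.12, 4.4, 0],
  ],
  rotation=[
    [0, 0, 0],
    [0, 0, 0],
    [0, 0, 0],
    [0, 0, 0],
    [0, 0, 0],
  ],
)

```text
t: 28.52
ee_pos: [588.3, -163.0, 115.7]
orientation: [-1.397, -0.854, 0.854]
ft_force: [-0.1, -0.2, 0.5]
width: 32.6
```

carry_out(
  delta_pos=[
    [0, 0, 0],
    [0, 0, 0],
    [0, 0, 0],
    [0, 0, 0],
  ],
  rotation=[
    [0, 0, 0],
    [0, 0, 0],
    [0, 0, 0],
    [0, 0, 0],
  ],
  hand=255,
)

```text
t: 28.85
ee_pos: [588.5, -163.1, 116.0]
orientation: [-1.397, -0.855, 0.854]
ft_force: [0.8, 0.5, 0.9]
width: 10.4
```

```bash
python3 - <<'E'
from h import *
st();o=ctrl.get_obs();print(hc(o['ee_pos']))
E
```

```text
t 28.85 p [ 588.49 -163.06  115.99] yawx 62.9 yaxis [ 1.1e-03 -3.0e-04 -1.0e+00] q1,6 [-0.29 -1.39] F [0.77 0.55 0.88] M [ 0.056 -0.081  0.018] w 10.4
[ 62.43 -65.47]
```

carry_out(
  delta_pos=[
    [0, 0.02, 0],
    [0, 0.04, 0],
    [0, 0.06, 0],
    [0, 0.08, 0],
    [0, 0.1, 0],
    [0, 0.13, 0],
    [0, 0.15, 0],
    [0, 0.17, 0],
    [0, 0.19, 0],
    [0, 0.21, 0],
    [0, 0.24, 0],
    [0, 0.26, 0],
  ],
  rotation=[
    [0, 0.12, 0],
    [0, 0.24, 0],
    [0, 0.36, 0],
    [0, 0.48, 0],
    [0, 0.6, 0],
    [0, 0.72, 0],
    [0, 0.84, 0],
    [0, 0.96, 0],
    [0, 1.08, 0],
    [0, 1.2, 0],
    [0, 1.32, 0],
    [0, 1.44, 0],
  ],
)

```text
t: 29.85
ee_pos: [587.8, -163.3, 113.4]
orientation: [-1.554, 0.273, -0.273]
ft_force: [-2.5, -1.2, 4.2]
width: 10.6
```

```bash
python3 - <<'E'
from h import *
st()
E
```

```text
t 29.85 p [ 587.77 -163.35  113.37] yawx -19.92 yaxis [-5.e-04 -6.e-04 -1.e+00] q1,6 [-0.29  0.06] F [-2.51 -1.18  4.23] M [-0.37   0.651  0.096] w 10.6
```

carry_out(
  delta_pos=[
    [0, 0.02, 0],
    [0, 0.04, 0],
    [0, 0.06, 0],
    [0, 0.08, 0],
    [0, 0.1, 0],
    [0, 0.13, 0],
    [0, 0.15, 0],
    [0, 0.17, 0],
    [0, 0.19, 0],
    [0, 0.21, 0],
    [0, 0.24, 0],
    [0, 0.26, 0],
  ],
  rotation=[
    [0, 0.12, 0],
    [0, 0.24, 0],
    [0, 0.36, 0],
    [0, 0.48, 0],
    [0, 0.6, 0],
    [0, 0.72, 0],
    [0, 0.84, 0],
    [0, 0.96, 0],
    [0, 1.08, 0],
    [0, 1.2, 0],
    [0, 1.32, 0],
    [0, 1.44, 0],
  ],
)

```text
t: 30.85
ee_pos: [587.3, -162.7, 110.8]
orientation: [-1.099, 1.369, -1.366]
ft_force: [-3.1, 1.2, 6.4]
width: 10.9
```

```bash
python3 - <<'E'
from h import *
st()
E
```

```text
t 30.85 p [ 587.33 -162.65  110.79] yawx -102.44 yaxis [-1.5e-03  5.0e-04 -1.0e+00] q1,6 [-0.29  1.5 ] F [-3.1   1.25  6.44] M [0.324 0.887 0.016] w 10.9
```

carry_out(
  delta_pos=[
    [0, 0.01, 0],
    [0, 0.02, 0],
    [0, 0.02, 0],
  ],
  rotation=[
    [0, 0.06, 0],
    [0, 0.12, 0],
    [0, 0.12, 0],
  ],
)

```text
t: 31.1
ee_pos: [587.4, -162.6, 110.6]
orientation: [-1.033, 1.453, -1.45]
ft_force: [-4.7, 2.0, 6.7]
width: 10.9
```

```bash
python3 - <<'E'
from h import *
st()
E
```

```text
t 31.1 p [ 587.37 -162.59  110.62] yawx -109.17 yaxis [-1.4e-03  6.0e-04 -1.0e+00] q1,6 [-0.29  1.62] F [-4.67  2.04  6.72] M [ 0.35   0.867 -0.089] w 10.9
```

carry_out(
  delta_pos=[
    [0, 0.01, 0],
    [0, 0.01, 0],
  ],
  rotation=[
    [0, 0.06, 0],
    [0, 0.06, 0],
  ],
)

```text
t: 31.27
ee_pos: [587.4, -162.5, 110.5]
orientation: [-0.997, 1.495, -1.492]
ft_force: [-3.4, 1.9, 6.9]
width: 10.8
```

```bash
python3 - <<'E'
from h import *
st()
E
```

```text
t 31.27 p [ 587.36 -162.55  110.54] yawx -112.59 yaxis [-1.4e-03  7.0e-04 -1.0e+00] q1,6 [-0.29  1.68] F [-3.36  1.88  6.86] M [ 0.372  0.914 -0.09 ] w 10.8
```

175.5° turned so far, no stop yet.

carry_out(
  delta_pos=[
    [0, 0.01, 0],
    [0, 0.01, 0],
  ],
  rotation=[
    [0, 0.06, 0],
    [0, 0.06, 0],
  ],
)

```text
t: 31.43
ee_pos: [587.4, -162.5, 110.5]
orientation: [-0.96, 1.537, -1.534]
ft_force: [-4.1, 1.9, 6.5]
width: 11.1
```

```bash
python3 - <<'E'
from h import *
st()
E
```

```text
t 31.43 p [ 587.41 -162.51  110.5 ] yawx -116.03 yaxis [-1.3e-03  7.0e-04 -1.0e+00] q1,6 [-0.29  1.74] F [-4.12  1.94  6.51] M [ 0.408  0.875 -0.085] w 11.1
```

carry_out(
  delta_pos=[
    [0, 0.01, 0],
    [0, 0.01, 0],
  ],
  rotation=[
    [0, 0.06, 0],
    [0, 0.06, 0],
  ],
)

```text
t: 31.6
ee_pos: [587.4, -162.5, 110.4]
orientation: [-0.921, 1.579, -1.576]
ft_force: [-4.1, 2.7, 6.8]
width: 10.9
```

```bash
python3 - <<'E'
from h import *
st()
E
```

```text
t 31.6 p [ 587.42 -162.47  110.4 ] yawx -119.47 yaxis [-1.3e-03  8.0e-04 -1.0e+00] q1,6 [-0.29  1.8 ] F [-4.11  2.72  6.77] M [ 0.463  0.9   -0.027] w 10.9
```

carry_out(
  delta_pos=[
    [0, 0.01, 0],
    [0, 0.01, 0],
  ],
  rotation=[
    [0, 0.06, 0],
    [0, 0.06, 0],
  ],
)

```text
t: 31.77
ee_pos: [587.4, -162.5, 110.4]
orientation: [-0.883, 1.619, -1.617]
ft_force: [-4.3, 2.7, 6.7]
width: 10.6
```

```bash
python3 - <<'E'
from h import *
st()
E
```

```text
t 31.77 p [ 587.44 -162.51  110.43] yawx -122.82 yaxis [-1.4e-03  4.0e-04 -1.0e+00] q1,6 [-0.29  1.85] F [-4.28  2.66  6.66] M [0.496 0.986 0.574] w 10.6
```

carry_out(
  delta_pos=[
    [0, 0, 0],
    [0, 0, 0],
  ],
  rotation=[
    [0, 0.06, 0],
    [0, 0.06, 0],
  ],
)

```text
t: 31.93
ee_pos: [587.6, -162.6, 110.4]
orientation: [-0.841, 1.658, -1.658]
ft_force: [-3.9, 2.4, 7.0]
width: 11.9
```

```bash
python3 - <<'E'
from h import *
st()
E
```

```text
t 31.93 p [ 587.63 -162.59  110.42] yawx -126.23 yaxis [-0.001  0.    -1.   ] q1,6 [-0.29  1.91] F [-3.9   2.41  7.  ] M [0.469 0.802 0.769] w 11.9
```

carry_out(
  delta_pos=[
    [0, 0, 0],
    [0, 0, 0],
    [0, 0, 0],
    [0, -1.5, 0],
    [0, -5, 0],
    [0, -9, 0],
    [0, -13, 0],
    [0, -13, 0],
    [0, -13, 0],
    [0, -13, 0],
    [0, -13, 0],
    [0, -13, 0],
  ],
  rotation=[
    [0, 0, 0],
    [0, 0, 0],
    [0, 0, 0],
    [0, 0, 0],
    [0, 0, 0],
    [0, -0.12, 0],
    [0, -0.24, 0],
    [0, -0.36, 0],
    [0, -0.48, 0],
    [0, -0.6, 0],
    [0, -0.72, 0],
    [0, -0.84, 0],
  ],
  hand=160,
)

```text
t: 32.93
ee_pos: [588.1, -163.0, 239.6]
orientation: [-1.303, 1.05, -1.05]
ft_force: [0.2, -1.1, -0.1]
width: 32.6
```

```bash
python3 - <<'E'
from h import *
st();print(plan([350,80,260],np.radians(-75)),plan([*head(-10,0),260],np.radians(-76.9)))
E
```

```text
t 32.93 p [ 588.07 -163.02  239.55] yawx -77.71 yaxis [ 1.e-04 -0.e+00 -1.e+00] q1,6 [-0.29  1.07] F [ 0.23 -1.11 -0.14] M [-0.049  0.146  0.047] w 32.6
(array([-28.81,  -2.05, -18.09]), array([-0.   , -0.047,  0.   ])) (array([-6.43, -2.05, -7.29]), array([-0.   , -0.014,  0.   ]))
```

carry_out(
  delta_pos=[
    [-48.4, -6, -4.6],
    [-48.4, -6, -4.6],
    [-48.4, -6, -4.6],
    [-48.4, -6, -4.6],
    [-48.4, -6, -4.6],
    [-48.4, -6, -4.6],
    [-48.4, -6, -4.6],
    [-48.4, -6, -4.6],
    [-48.4, -6, -4.6],
    [-48.4, -6, -4.6],
    [-48.4, -6, -4.6],
    [-48.4, -6, -4.6],
  ],
  rotation=[
    [0, 0, 0],
    [0, 0, 0],
    [0, 0, 0],
    [0, 0, 0],
    [0, 0, 0],
    [0, 0, 0],
    [0, 0, 0],
    [0, 0, 0],
    [0, 0, 0],
    [0, 0, 0],
    [0, 0, 0],
    [0, 0, 0],
  ],
)

```text
t: 33.93
ee_pos: [441.6, 303.7, 300.1]
orientation: [-1.3, 1.053, -1.053]
ft_force: [-0.3, 0.5, -0.5]
width: 33.0
```

carry_out(
  delta_pos=[
    [0, 0, 0],
    [0, 0, 0],
    [0, 0, 0],
    [0, 0, 0],
  ],
  rotation=[
    [0, 0, 0],
    [0, 0, 0],
    [0, 0, 0],
    [0, 0, 0],
  ],
)

```text
t: 34.27
ee_pos: [443.0, 299.8, 299.1]
orientation: [-1.301, 1.055, -1.055]
ft_force: [0.4, -0.2, 0.5]
width: 32.8
```

```bash
python3 - <<'E'
from h import *
st()
t=ctrl.get_image('top')[:,:,::-1];cv2.imwrite('pics/t9.png',t)
s=ctrl.get_image('scene')[:,:,::-1];cv2.imwrite('pics/s9.png',s)
cv2.imwrite('pics/t9c.png',cv2.resize(t[165:315,250:430],None,fx=4,fy=4,interpolation=2))
cv2.imwrite('pics/s9c.png',cv2.resize(s[110:240,130:310],None,fx=4,fy=4,interpolation=2))
E
```

```text
t 34.27 p [442.95 299.83 299.14] yawx -78.11 yaxis [-6.e-04 -7.e-04 -1.e+00] q1,6 [0.57 1.94] F [ 0.4  -0.16  0.48] M [-0.043  0.202 -0.031] w 32.8
```

View pics/t9c.png

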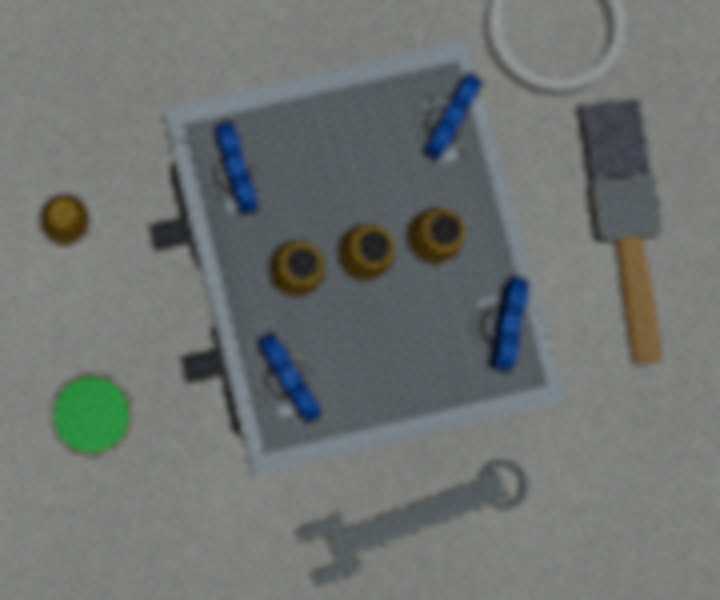

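View pics/s9c.png

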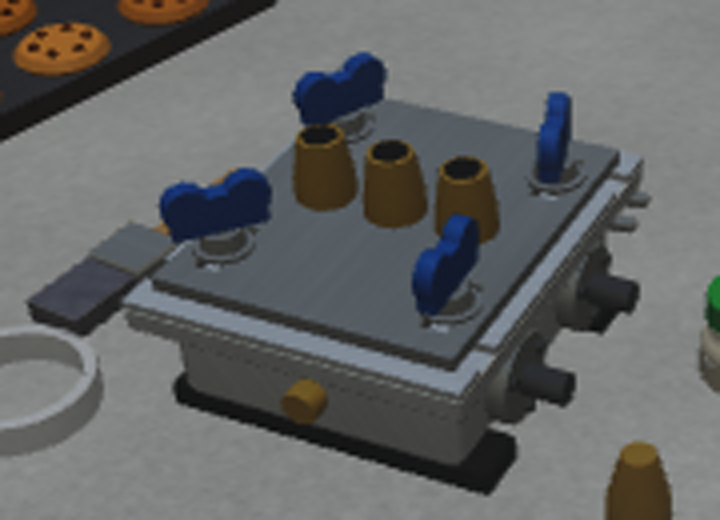

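View pics/t9.png

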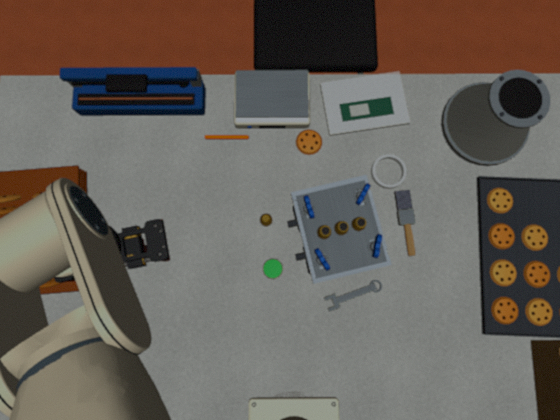

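```bash
python3 - <<'E'
from h import *
P={'fl':[(226,127),(248,208)],'fr':[(473,80),(433,154)],'nr':[(518,283),(504,366)],'nl':[(266,340),(313,415)]}
for k,v in P.items():
    w=[pix2w('top',250+a/4,165+b/4,132)[:2] for a,b in v]
    d=w[0]-w[1];print(k,hc((w[0]+w[1])/2),np.degrees(np.arctan2(d[1],d[0])).round(1))
for z in (130,132): print([hc(pix2w('top',250+a/4,165+b/4,z)) for a,b in [(302,265),(374,245),(445,230)]])
print([hc(pix2w('top',250+a/4,165+b/4,z)) for a,b,z in [(168,115,86),(470,48,86),(256,465,86),(562,392,86),(188,120,94),(470,63,94),(256,452,94),(546,384,94)]])
E
```

```text
fl [59.38 66.13] 14.1
fr [ 59.09 -62.45] -29.7
nr [-63.89 -62.87] -12.0
nl [-63.65  66.56] 31.3
[array([-3.66, 43.56]), array([-2.1 ,  0.67]), array([ -3.18, -41.08])]
[array([-3.81, 43.83]), array([-2.25,  1.03]), array([ -3.32, -40.63])]
[array([106.65,  93.8 ]), array([104.4 , -95.17]), array([-108.01,   93.13]), array([-108.81,  -92.84]), array([99.45, 83.47]), array([ 94.01, -90.55]), array([-100.51,   91.93]), array([-101.87,  -82.86])]
```

```bash
python3 - <<'E'
from h import *
ctrl.close_job();st()
E
```

```text
the job is handed in; nothing more can be done
the job is handed in; nothing more can be done
```

The nozzle plate is down in its grooves and all four wing nuts are turned up to their stops. I handed the job in at about 34 s. No verdict was reported.

- **Plate:** I pushed its far edge with the closed fingers, without touching the nozzles. It slid at about 5 N, and the force fell to 2.4 N where it dropped in. I then pushed on to the groove walls, where the force had reached about 10 N when I stopped.
- **Nuts:** I went far left, near right, near left, far right. Each turned about 183 to 190° before the torque rose to about 0.7–0.8 N m at the stop, and I then let go.

**Last checks:** the top picture shows the blade angles within about 2° of where the stops were felt. The side picture shows the plate looking level with the hubs down on it. Nothing else on the table appears moved, and the arm was clear of everything.

**Less certain:**
- The plate's exact height was judged by eye, not measured.
- The plate looks about 1 mm to the robot's side of centre, within the groove play. The top camera reads about 2 mm off in that direction.

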